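# Check the thickness of a sanding block with a sprung-foot bridge gauge

## Task

Check how thick the brown sanding block to the right of the measuring bed still is: lay it flat and centred along the narrow raised anvil of the bed. Then take the bridge gauge by its red grip from its sloping rest and set it down gently, upright and square across the block, its two feet in the white outlines on the bed's plate, so that its sprung foot rests on the middle of the block and shows the height. Let go of it there, and leave the other things on the bench where they are.

Things in the scene. Friction and masses are not known exactly. Their poses are not given: they have to be found in the camera images.
- block: brown cork sanding block with a dark sole, 58 x 100 x 30 mm, loose on the bench to the right of the bed or behind it to the right (a like block at the far left is not meant); origin at the centre of its underside, y along its 100 mm length, x across its 58 mm width, z up
- bed: measuring bed, fixed: dark steel plate 170 x 170 mm, top 10 mm above the bench; in its middle a bare aluminium anvil rail 100 mm long (along the bed's x), 34 mm wide (y), its flat top 30 mm above the bench; low screw heads in the corners. White outlines 70 x 30 mm at y = +56 and -56 mm for the gauge's feet. Origin: centre of the underside (bench level), z up
- rest: blue sloping rest, fixed, base 130 x 170 mm; ledge, lip and two back posts hold the gauge leaned 30 degrees, its top toward the rest's -x side (toward the robot). Origin: centre of the underside, z up, y along the ledge. Gauge origin 40 mm above it, y axes parallel; posts reach to its cross bar: lift it straight up (its feet catch on the posts if drawn along its own axis)
- gauge: bridge gauge, 0.5 kg, 60 x 134 x 157 mm: steel feet (60 along x, 22 along y, 8 high) at y = +56, -56 mm under legs, 90 mm clear between; aluminium cross bar along y at z = 78 to 98 mm; above its middle a red grip, 30 (x) by 32 (y) mm, z = 98 to 154 mm. Origin midway between the feet, at their undersides; z up toward the grip. May stand either way round
- gauge_foot (a joint): slide of the gauge's sprung foot along the gauge's z, 0 (fully down) to 0.03 m (pushed up); about 1 N at 0 and 2 N at 0.015. The brass foot, a disc of 24 mm, is 35 mm above the plane of the feet at 0, so height over that plane = 0.035 + joint; on the block laid on the anvil it reads 0.015
- foot_tip (a point): centre of the underside of the gauge's brass sprung foot
- tub: round white tub with a red lid, 52 mm wide, 33 mm high, loose bystander; origin at the centre of its underside
- square: try square with a wooden stock, 105 x 168 x 15 mm, loose bystander lying at the left; origin at the centre of its underside
- tape_measure: yellow tape measure standing on edge, 26 x 74 x 74 mm, loose bystander behind the bed; origin at the centre of its underside
- tape_roll: blue roll of insulating tape, 66 mm wide and 19 mm high, loose bystander behind the rest; origin at the centre of its underside

How it is judged (in metres and radians):
On the way:
1. the block lies flat along the anvil, centred to 12 mm and 10 degrees, and the fingers have let go of it, before the gauge comes (horizontal distance between block and bed below 0.012 m and angle between the y axis of block and the x axis of bed, either way round below 0.175 rad and z of block in the frame of bed between 0.0275 and 0.0325 m and angle between block's own z axis and vertical below 0.05 rad and contact force between each of the fingers, gauge and block below 0.1 N), for 0.2 s.
At the end, for the whole second after the job is handed in: block flat on the anvil, within 15 mm of the bed's centre and 10 deg of its length; gauge upright (2.3 deg), both feet on the bed's plate, within 10 mm of the bed's centre and 8.6 deg of square; its sprung foot presses on the block and reads 15 mm within 2 mm; all at rest (horizontal distance between block and bed below 0.015 m and angle between the y axis of block and the x axis of bed, either way round below 0.175 rad and z of block in the frame of bed between 0.0275 and 0.0325 m and angle between block's own z axis and vertical below 0.05 rad and horizontal distance between gauge and bed below 0.01 m and angle between the y axis of gauge and the y axis of bed, either way round below 0.15 rad and z of gauge in the frame of bed between 0.008 and 0.012 m and angle between gauge's own z axis and vertical below 0.04 rad and value of joint gauge_foot between 0.013 and 0.017 m and contact force between gauge and block above 0.3 N and linear speed of each of gauge, block below 0.01 m/s); the robot touches nothing.
It fails at once if the gauge is dropped or slammed on the bed (more than 60 N) (contact force between gauge and bed above 60 N).
It fails at once if the gauge is rammed on the block (more than 20 N) (contact force between gauge and block above 20 N).
It fails at once if a bystander is moved more than 30 mm (distance of any of tub, square, tape_measure, tape_roll from where it was at the start of the episode above 0.03 m).
It also fails if it takes over 53 s, if anything falls off the work surface, if the arm or the gripper's body presses on something with over 40 N, if the wrist force passes 120 N, or if a joint passes its speed limit or range.

## Robot

A 6-joint arm with a two-finger parallel gripper is mounted at the origin on a cart in front of the work surface, level with it; the furniture and walls round the work are solid. World frame = base frame: x ahead of the robot, y to its left, z up, the work surface at z = 0. Lengths are in m, angles in degrees, forces in N, time in s.
With the tool pointing down it reaches from about 0.4 to 0.825 m from the base axis. Payload 7 kg.
Tool frame: the origin (TCP) lies at the very end of the fingers, on their centre line; the grasp point (between the pads) lies 19 mm behind it (r.hold_point_z is the distance from the TCP to the grasp point, in m); z points along the fingers, y is the direction in which the jaws open and shut (so a half turn about z gives the same grasp; the last joint's range is limited). The gripper opens to 88 mm and grips with 3 to 60 N. Pads are 19 mm wide; open, the fingers measure 130 mm over their backs; the gripper's body (78 mm by 193 mm) begins 47 mm behind the grasp point.
Start: joints at [-56.087, 20.546, 0.682, 0, -70.136, -16.507], TCP at [0.202, -0.644, 0.188] pointing down, gripper open.
Joint ranges: [-176.03, 176.03], [-82.01, 121.73], [-58.28, 71.71], [-173.87, 95.51], [-174.79, -0.11], [-173.66, 173.66]. Speed limits (degrees/s): [136.94, 136.94, 172.46, 180, 180, 180].

## Interface

Orientations are given as [roll, pitch, yaw] about the fixed x, y, z axes, in that order (R = Rz(yaw) Ry(pitch) Rx(roll)).
In Python, from plant import r gives the robot as it stands. The module is installed in compiled form; this text tells all that it offers.
- The arm moves only by the shell command python3 -m inch 'ROWS' [FORCE]. ROWS is text: rows parted by semicolons, each of 7 numbers parted by spaces: the shift along the tool's x, y, z in m, then the turn, a rotation vector about the tool's x, y, z in rad, then the opening, from 0 (shut) to 1 (fully open). In form: tx ty tz ax ay az jaw; .... A call has 1 to 20 rows; each row shifts and turns the commanded pose from where the row before left it, along the tool's axes as they then stand; what a row does not reach is not made up. A row lasts 1/12 s, in which the tool goes at most 41.7 mm and 7.16 degrees, less where a joint would pass 70% of its speed; a pose out of reach is approached as far as the arm can. A call with a gripper value outside its range is refused whole. The fingers move at their own pace and stop on an object; FORCE is the grip in N (left out, the last holds). Time passes only in rows, so rows that do not move let the fingers close. It gives the time, the measured TCP pose, the force and the opening at its end, in the units of the state.
- r.get_state(): the state, without advancing time (a new reading comes with each control period).
- r.capture(name): name is "scene" or "top" or "wrist"; returns the picture (384x512x3 uint8, red, green, blue); there is no depth.
- r.camera_params(name): a dict with "vfov" (degrees; the focal length in pixels is half the picture's height over the tangent of half this angle, whatever the lens; pixels are square), "cx", "cy" (the principal point, pixels), "R" (3x3) and "t" (3): a world point X has camera coordinates R X + t. Camera axes: x right, y down, z forward; pixel columns grow to the right and rows downward; lengths in m; the calibration is good to about 2 mm. The wrist camera is an equidistant fisheye: a pixel r from the principal point sees the ray r / f radians off the axis. A picture is of the moment at which its call begins: read the wrist's pose just before it. camera_params takes no time and is no camera call; for the wrist camera it gives the pose at the moment of the call.
- r.close_job(): hands the job in, once; it reports no verdict.
Trained networks look in the newest picture that a camera, given by its name, has taken for a name from the list of things; names that differ only in an ending like _2 or _b are one class to them, and where a whole thing is asked for, a point or a joint stands for the part that bears it (a point fixed in the world has none). Each returns a list of dicts, best first, with "p" (0 to 1); they miss things now and then, are a little off and sometimes report something else, mostly with a low value. They report only what shows in the picture. A call takes as long as a camera call.
- r.recognise(target, camera): "xy" ([column, row] in pixels, amid what is visible of it).
The state is a dict: "time_s": time; "joints": joint angles; "qd": joint speeds; "joint_torque": joint torques, N m; "tcp_pos": TCP position; "eef_rot": TCP orientation; "contact_force": force on the tool from outside, world axes, zero at the start; "moment": the same for the moment, N m; "gripper_width": finger opening in m.
Only numpy, scipy, OpenCV 4.12 (cv2) and the standard library are available. Lean on these libraries where they do the work, as an engineer would, in place of code of your own. Each camera call takes 0.05 s, during which the arm holds its last target.

## Working session

There is one attempt and no reset: what is moved stays moved. The work goes in short steps, Python scripts to look and compute and a shell command to move; the robot and the scene stay as the last step left them, time stands still between calls to the robot, and variables do not carry over. Pictures are saved under pics/ and viewed, and the job is handed in when it is done.

```bash
mkdir -p pics; ls; python3 - <<'E'
from plant import r
import cv2
print(r.get_state(), r.hold_point_z)
for n in ("scene","top","wrist"):
    im=r.capture(n); cv2.imwrite(f"pics/{n}0.png",im[:,:,::-1])
    p=r.camera_params(n); print(n,p)
    for t in ("block","bed","rest","gauge","gauge_foot","foot_tip","tub","square","tape_measure","tape_roll") if n!="wrist" else ():
        print(t,[(round(d['p'],2),[round(v) for v in d['xy']]) for d in r.recognise(t,n)][:3])
print(r.get_state()['time_s'])
E
```

```text
pics
{'time_s': 0.0, 'joints': array([-5.60860906e+01,  2.05924414e+01,  6.33645230e-01, -2.15731509e-02,
       -7.01334162e+01, -1.65094218e+01]), 'qd': array([-0.02004261,  0.05192703, -0.03361197,  0.04654713, -0.13270143,
        0.03885565]), 'joint_torque': array([-1.22120608e-03, -5.82712984e+01,  2.93060410e+01,  6.99737281e+00,
        6.74759751e-03, -2.09636501e-04]), 'tcp_pos': array([ 0.20175015, -0.6435743 ,  0.18660581]), 'eef_rot': array([ 1.79905826e+02, -6.76314779e-03, -1.62602854e+02]), 'contact_force': array([-0.25827948,  0.53807124,  0.16208784]), 'moment': array([-0.04455049,  0.04372289, -0.02559453]), 'gripper_width': 0.08723765656975423} 0.0188
scene {'vfov': 44.3897151976617, 'cx': 249.5975687918366, 'cy': 192.48220726975563, 'R': array([[-0.81795463, -0.57528099,  0.00141518],
       [-0.35128544,  0.49751881, -0.79314158],
       [ 0.45557519, -0.64925097, -0.60903565]]), 't': array([0.57518085, 0.1735449 , 1.66780033])}
block [(0.63, [329, 170])]
bed [(0.64, [290, 200])]
rest [(0.86, [251, 243])]
gauge [(0.57, [257, 223])]
gauge_foot []
foot_tip []
tub
[... 370 characters left out ...]
8506260e-01]]), 't': array([0.23546421, 0.54692388, 1.01066963])}
block [(0.7, [377, 216]), (0.31, [201, 231])]
bed [(0.69, [292, 220])]
rest [(0.78, [202, 227])]
gauge [(0.93, [200, 240])]
gauge_foot []
foot_tip [(0.47, [201, 232]), (0.33, [203, 239])]
tub [(0.74, [366, 145])]
square [(0.63, [128, 256])]
tape_measure [(0.57, [258, 143])]
tape_roll [(0.58, [191, 152])]
wrist {'vfov': 65.70646984690485, 'cx': 253.5659375568415, 'cy': 187.3195422134501, 'R': array([[-2.98546992e-01,  9.54394704e-01, -6.64794568e-04],
       [ 9.20235303e-01,  2.88046041e-01,  2.64946154e-01],
       [ 2.53054698e-01,  7.84871098e-02, -9.64262980e-01]]), 't': array([ 0.67492361, -0.03419567,  0.39015085])}
1.15
```

View pics/top0.png

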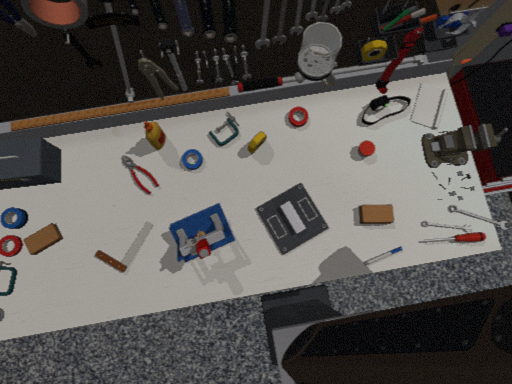

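View pics/scene0.png

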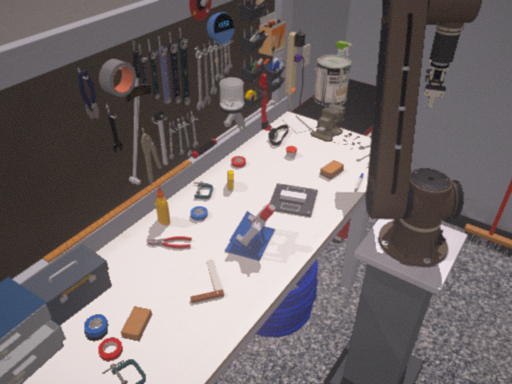

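View pics/wrist0.png

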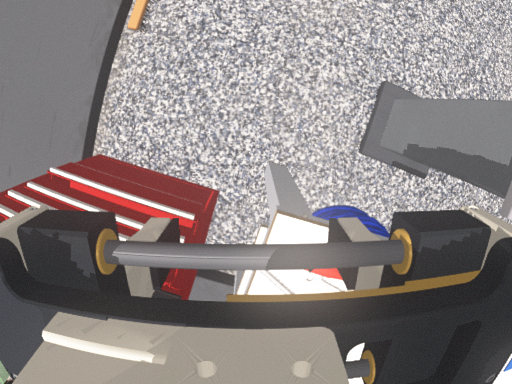

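The top view shows the block at (377,215), the bed at (292,218) and the rest with the gauge at (202,232). The left block at (42,239) is the decoy. Next I'll measure more finely.

```bash
cat > h.py <<'E'
import numpy as np, cv2
from plant import r
from scipy.spatial.transform import Rotation as Ro
def px2w(name,uv,z,p=None):
    p=p or r.camera_params(name); f=192/np.tan(np.radians(p['vfov']/2))
    d=np.array([(uv[0]-p['cx'])/f,(uv[1]-p['cy'])/f,1.0])
    if name=='wrist':
        v=d[:2].copy(); th=np.hypot(*v)
        d=np.array([*(v/max(th,1e-9)*np.sin(th)),np.cos(th)])
    R=np.array(p['R']);t=np.array(p['t']); C=-R.T@t; w=R.T@d
    return C+w*(z-C[2])/w[2]
def w2px(name,X,p=None):
    p=p or r.camera_params(name); f=192/np.tan(np.radians(p['vfov']/2))
    c=np.array(p['R'])@np.array(X)+np.array(p['t'])
    if name=='wrist':
        rr=np.hypot(c[0],c[1]); th=np.arctan2(rr,c[2]); k=f*th/max(rr,1e-9)
        return np.array([p['cx']+k*c[0],p['cy']+k*c[1]])
    return np.array([p['cx']+f*c[0]/c[2],p['cy']+f*c[1]/c[2]])
def crop(im,x0,y0,x1,y1,k,fn):
    c=cv2.resize(im[y0:y1,x0:x1,::-1],None,fx=k,fy=k,interpolation=cv2.INTER_CUBIC); cv2.imwrite(fn,c)
E
python3 - <<'E'
from h import *
im=cv2.imread('pics/top0.png')[:,:,::-1]
crop(im,160,170,400,290,3.3,'pics/topc.png')
p=r.camera_params('top')
hsv=cv2.cvtColor(np.ascontiguousarray(im),cv2.COLOR_RGB2HSV)
def blob(m,box,z,nm):
    k=np.zeros(m.shape,np.uint8); x0,y0,x1,y1=box; k[y0:y1,x0:x1]=m[y0:y1,x0:x1]
    n,l,s,c=cv2.connectedComponentsWithStats(k); i=1+s[1:,4].argmax(); pts=np.argwhere(l==i)[:,::-1]
    W=np.array([px2w('top',q,z,p)[:2] for q in pts]); 
    (cx,cy),(w,h),a=cv2.minAreaRect((W*1000).astype(np.float32))
    print(nm,s[i],'cen',(round(cx,1),round(cy,1)),'size',round(w,1),round(h,1),'ang',round(a,1),'mean',W.mean(0).round(4))
H,S,V=[hsv[:,:,i].astype(int) for i in range(3)]
blob(((H<22)&(S>90)).astype(np.uint8),(350,195,405,235),0.03,'block')
blob((V<110).astype(np.uint8),(250,178,330,255),0.01,'bed')
blob(((V>120)).astype(np.uint8),(275,195,310,238),0.03,'anvil')
blob(((H>100)&(H<125)&(S>150)).astype(np.uint8),(160,195,245,270),0.0,'rest')
E
```

```text
block [360 205  33  19 585] cen (434.5, -220.3) size 101.9 56.1 ang 80.2 mean [ 0.4358 -0.2205]
bed [ 255  183   74   72 2587] cen (469.4, 38.8) size 169.7 174.2 ang 20.0 mean [0.4677 0.0393]
anvil [281 201  24  32 326] cen (470.5, 36.2) size 98.6 33.0 ang 21.0 mean [0.4698 0.0358]
rest [ 170  204   64   46 1028] cen (474.3, 326.4) size 124.9 171.2 ang 14.2 mean [0.4961 0.3187]
```

View pics/topc.png

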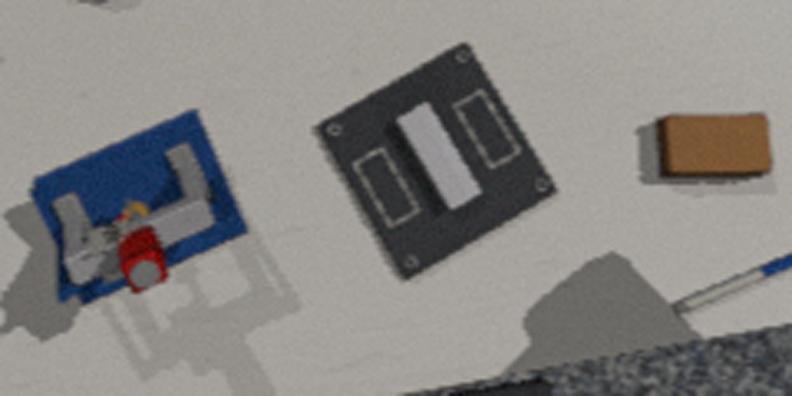

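```bash
cat >> h.py <<'E'
def plan(pos=None,yaw=None,lean=0.0,nocorr=False):
    """tool z target: down, tilted by lean deg outward along horizontal axis perpendicular to jaw. prints translation in current tool frame, then rotvec"""
    s=r.get_state(); R0=Ro.from_euler('xyz',s['eef_rot'],degrees=True)
    print('t',round(s['time_s'],2),'tcp',s['tcp_pos'].round(4),'rot',s['eef_rot'].round(2),'w',round(s['gripper_width'],4),'F',s['contact_force'].round(2),'j',s['joints'].round(1))
    if pos is not None: print('translate tool frame',R0.inv().apply(np.array(pos)-s['tcp_pos']).round(4), 'dist',np.linalg.norm(np.array(pos)-s['tcp_pos']).round(4))
    if yaw is not None:
        Rt=Ro.from_euler('z',yaw,degrees=True)*Ro.from_euler('y',lean,degrees=True)*Ro.from_euler('x',180,degrees=True)
        rv=(R0.inv()*Rt).as_rotvec(); print('rotvec',rv.round(4),'deg',np.degrees(np.linalg.norm(rv)).round(2))
        print('tool axes after',Rt.as_matrix().round(3).tolist())
E
python3 - <<'E'
from h import *
plan((0.4345,-0.2203,0.17),-99.8)
E
```

```text
t 1.15 tcp [ 0.2019 -0.6441  0.1876] rot [-180.    -0.  -162.6] w 0.0875 F [-0.22 -0.64 -0.19] j [-56.1  20.5   0.7   0.  -70.1 -16.5]
translate tool frame [-0.3487  0.3348  0.0175] dist 0.4838
rotvec [ 0.    -0.    -1.096] deg 62.8
tool axes after [[-0.17, -0.985, -0.0], [-0.985, 0.17, 0.0], [-0.0, 0.0, -1.0]]
```

```bash
python3 -m inch '-0.0249 0.0239 0.00125 0 0 0 1;-0.0249 0.0239 0.00125 0 0 0 1;-0.0249 0.0239 0.00125 0 0 0 1;-0.0249 0.0239 0.00125 0 0 0 1;-0.0249 0.0239 0.00125 0 0 0 1;-0.0249 0.0239 0.00125 0 0 0 1;-0.0249 0.0239 0.00125 0 0 0 1;-0.0249 0.0239 0.00125 0 0 0 1;-0.0249 0.0239 0.00125 0 0 0 1;-0.0249 0.0239 0.00125 0 0 0 1;-0.0249 0.0239 0.00125 0 0 0 1;-0.0249 0.0239 0.00125 0 0 0 1;-0.0249 0.0239 0.00125 0 0 0 1;-0.0249 0.0239 0.00125 0 0 0 1' 30
python3 -m inch '0 0 0 0 0 -0.1096 1;0 0 0 0 0 -0.1096 1;0 0 0 0 0 -0.1096 1;0 0 0 0 0 -0.1096 1;0 0 0 0 0 -0.1096 1;0 0 0 0 0 -0.1096 1;0 0 0 0 0 -0.1096 1;0 0 0 0 0 -0.1096 1;0 0 0 0 0 -0.1096 1;0 0 0 0 0 -0.1096 1;0 0 0 0 0 0 1;0 0 0 0 0 0 1'
python3 - <<'E'
from h import *
plan((0.4345,-0.2203,0.17),-99.8)
p=r.camera_params('wrist'); im=r.capture('wrist'); cv2.imwrite('pics/w1.png',im[:,:,::-1])
for y,x in ((50,29),(50,-29),(-50,29),(-50,-29)):
    a=np.radians(80.2); u=np.array([np.cos(a),np.sin(a)]);v=np.array([u[1],-u[0]])
    q=np.array([.4345,-.2203])+u*y/1e3+v*x/1e3
    print(w2px('wrist',[*q,.03],p).round(1),w2px('wrist',[*q,.0],p).round(1))
E
```

```text
time_s: 2.32
tcp_pos: [0.4351, -0.2189, 0.1704]
eef_rot: [-180.0, 0.1, -162.6]
contact_force: [1.7, -1.0, 0.8]
gripper_width: 0.0875
time_s: 3.32
tcp_pos: [0.4345, -0.2205, 0.1702]
eef_rot: [-180.0, 0.0, -100.0]
contact_force: [0.3, 0.7, 0.9]
gripper_width: 0.0875
t 3.32 tcp [ 0.4345 -0.2205  0.1702] rot [-179.99    0.    -99.99] w 0.0875 F [0.32 0.71 0.93] j [ -3.7   3.4 -23.8   0.  -62.8  -6.3]
translate tool frame [-0.0002  0.      0.0002] dist 0.0003
rotvec [-0.0002  0.     -0.0034] deg 0.19
tool axes after [[-0.17, -0.985, -0.0], [-0.985, 0.17, 0.0], [-0.0, 0.0, -1.0]]
[230.2 209.9] [231.9 202.2]
[278.1 209.8] [276.4 202.1]
[228.3 126.4] [230.4 124.9]
[279.4 126.2] [277.3 124.8]
```

View pics/w1.png

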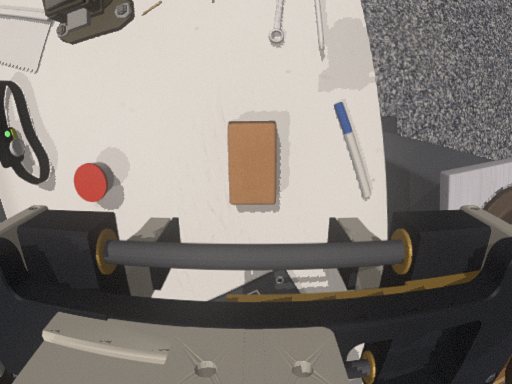

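```bash
python3 - <<'E'
from h import *
p=r.camera_params('wrist'); im=cv2.imread('pics/w1.png')[:,:,::-1]
crop(im,200,100,310,230,5,'pics/w1c.png')
hsv=cv2.cvtColor(np.ascontiguousarray(im),cv2.COLOR_RGB2HSV); H,S,V=[hsv[:,:,i].astype(int) for i in range(3)]
m=((H<22)&(S>90)).astype(np.uint8); k=np.zeros_like(m); k[100:225,200:310]=m[100:225,200:310]
c=max(cv2.findContours(k,cv2.RETR_EXTERNAL,cv2.CHAIN_APPROX_NONE)[0],key=cv2.contourArea)[:,0]
print(c.min(0),c.max(0))
for z in (0.03,0.0):
    W=np.array([px2w('wrist',q,z,p)[:2]*1000 for q in c],np.float32); print(z,cv2.minAreaRect(W))
print('bed pix of anvil in wrist', w2px('wrist',[.47,.037,.03],p))
E
```

```text
[228 122] [275 203]
0.03 ((435.8609619140625, -227.3603515625), (96.63178253173828, 54.10322189331055), 80.80691528320312)
0.0 ((437.084228515625, -221.8087158203125), (105.20065307617188, 58.90083694458008), 80.80691528320312)
bed pix of anvil in wrist [260.41775345 337.90489208]
```

View pics/w1c.png

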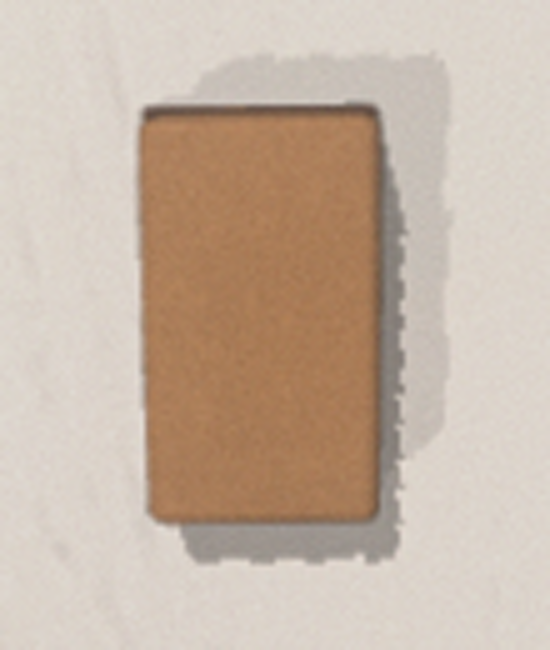

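```bash
python3 - <<'E'
from h import *
p=r.camera_params('wrist'); pt=r.camera_params('top')
R=np.array(p['R']);print('wcam C',-R.T@p['t'], 'topC',-np.array(pt['R']).T@pt['t'])
iw=cv2.imread('pics/w1.png')[:,:,::-1]; it=cv2.imread('pics/top0.png')[:,:,::-1]
def cen(im,box,f):
    hsv=cv2.cvtColor(np.ascontiguousarray(im),cv2.COLOR_RGB2HSV); H,S,V=[hsv[:,:,i].astype(int) for i in range(3)]
    m=f(H,S,V); x0,y0,x1,y1=box; k=np.zeros(m.shape,bool);k[y0:y1,x0:x1]=m[y0:y1,x0:x1]; q=np.argwhere(k)[:,::-1]; print(q.min(0),q.max(0)); return (q.min(0)+q.max(0))/2
red=lambda H,S,V:((H<8)|(H>172))&(S>130)
blue=lambda H,S,V:(H>100)&(H<130)&(S>130)
brown=lambda H,S,V:(H<22)&(S>90)
for nm,f,bw,bt,z in (('tub',red,(60,150,120,210),(350,130,385,165),.033),('penblue',blue,(320,90,365,155),(380,240,410,260),.008),('block',brown,(200,100,310,225),(350,195,405,235),.03)):
    a=px2w('wrist',cen(iw,bw,f),z,p); b=px2w('top',cen(it,bt,f),z,pt); print(nm,a.round(4),b.round(4),(a-b).round(4))
crop(it,345,190,415,240,8,'pics/tb.png')
E
```

```text
wcam C [ 0.42206675 -0.28996712  0.36831195] topC [0.36211949 0.17600937 1.10177693]
[ 74 164] [106 201]
[359 141] [374 155]
tub [ 0.6466 -0.2432  0.033 ] [ 0.6472 -0.241   0.033 ] [-0.0006 -0.0022  0.    ]
[340 103] [348 127]
[391 247] [400 252]
penblue [ 0.3135 -0.2649  0.008 ] [ 0.3178 -0.2614  0.008 ] [-0.0043 -0.0035  0.    ]
[228 122] [275 203]
[360 205] [392 223]
block [ 0.4359 -0.2287  0.03  ] [ 0.4343 -0.2205  0.03  ] [ 0.0016 -0.0082 -0.    ]
```

View pics/tb.png

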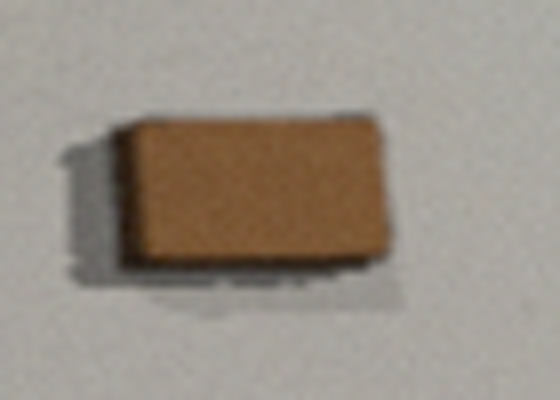

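```bash
python3 - <<'E'
from h import *
plan((0.4355,-0.2262,0.006),-99.4)
E
```

```text
t 3.37 tcp [ 0.4344 -0.2205  0.1702] rot [-179.99    0.   -100.02] w 0.0878 F [-0.02  0.35  0.19] j [ -3.7   3.4 -23.8   0.  -62.8  -6.3]
translate tool frame [ 0.0054 -0.002   0.1642] dist 0.1643
rotvec [-0.0002  0.     -0.0108] deg 0.62
tool axes after [[-0.163, -0.987, -0.0], [-0.987, 0.163, 0.0], [0.0, 0.0, -1.0]]
```

```bash
python3 -m inch '0.0054 -0.002 0.02 0 0 -0.0108 1;0 0 0.035 0 0 0 1;0 0 0.035 0 0 0 1;0 0 0.03 0 0 0 1;0 0 0.024 0 0 0 1;0 0 0.012 0 0 0 1;0 0 0.008 0 0 0 1;0 0 0 0 0 0 1;0 0 0 0 0 0 0.3;0 0 0 0 0 0 0.3;0 0 0 0 0 0 0.3;0 0 0 0 0 0 0.3;0 0 0 0 0 0 0.3;0 0 0 0 0 0 0.3;0 0 0 0 0 0 0.3;0 0 0 0 0 0 0.3' 30
python3 - <<'E'
from h import *
plan((0.470,0.037,0.14),-159.7)
p=r.camera_params('wrist'); im=r.capture('wrist'); cv2.imwrite('pics/w2.png',im[:,:,::-1])
E
```

```text
time_s: 4.7
tcp_pos: [0.4355, -0.2262, 0.0062]
eef_rot: [-180.0, 0.0, -99.2]
contact_force: [0.1, 0.4, -0.7]
gripper_width: 0.0398
t 4.7 tcp [ 0.4355 -0.2262  0.0062] rot [-179.99    0.    -99.18] w 0.0398 F [ 0.13  0.44 -0.7 ] j [ -4.4  15.  -35.3   0.  -39.7  -4.7]
translate tool frame [-0.2653  0.008  -0.1338] dist 0.2973
rotvec [-2.0000e-04  2.0000e-04  1.0562e+00] deg 60.52
tool axes after [[-0.938, -0.347, -0.0], [-0.347, 0.938, 0.0], [0.0, 0.0, -1.0]]
```

View pics/w2.png

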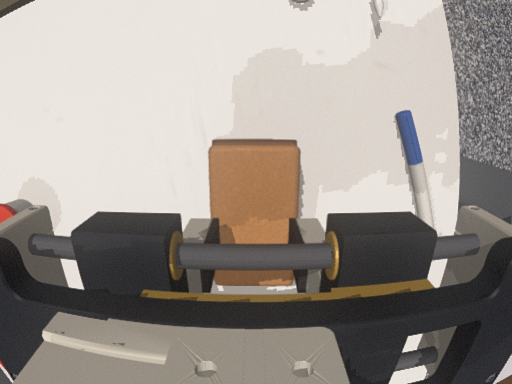

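```bash
python3 -m inch '0 0 0 0 0 0 0.2;0 0 0 0 0 0 0.2;0 0 0 0 0 0 0.2' 30
python3 - <<'E'
from h import *
im=r.capture('top'); crop(im,320,170,440,260,6,'pics/t2.png')
E
```

```text
time_s: 5.0
tcp_pos: [0.4355, -0.2262, 0.006]
eef_rot: [180.0, -0.0, -99.2]
contact_force: [-1.4, -0.0, 1.4]
gripper_width: 0.019
```

View pics/t2.png

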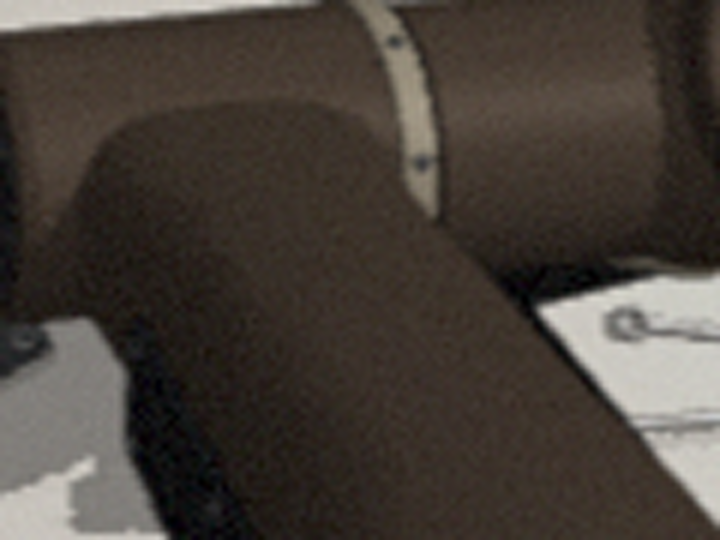

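```bash
python3 - <<'E'
from h import *
im=r.capture('wrist'); cv2.imwrite('pics/w3.png',im[:,:,::-1])
p=r.camera_params('wrist'); s=r.get_state()
print(w2px('wrist',s['tcp_pos'],p))
im=r.capture('scene'); crop(im,280,110,440,230,5,'pics/s3.png')
E
```

```text
[253.95646952 209.64836359]
```

View pics/w3.png

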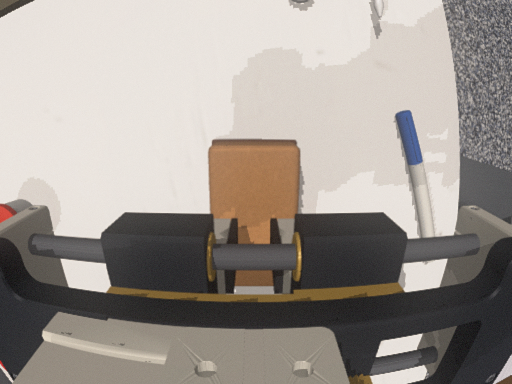

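View pics/s3.png

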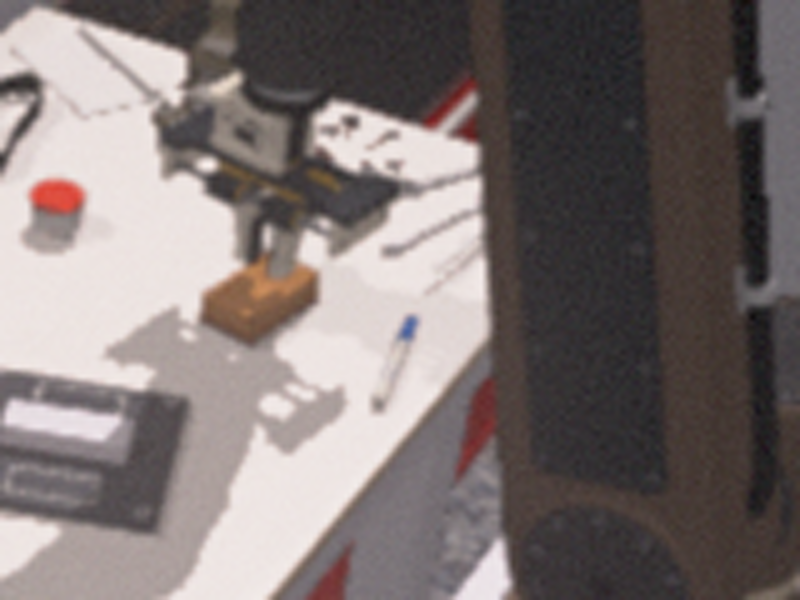

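```bash
python3 - <<'E'
from h import *
p=r.camera_params('wrist'); s=r.get_state()
R0=Ro.from_euler('xyz',s['eef_rot'],degrees=True)
for z in (0,-.01,-.02,-.03,-.04):
  for x in (.0095,-.0095):
    print(z,x,[w2px('wrist',s['tcp_pos']+R0.apply([x,y,z]),p).round(0).tolist() for y in (-.0095,.0095)])
im=cv2.imread('pics/w3.png')[:,:,::-1]; crop(im,180,130,330,300,4,'pics/w3c.png')
print(r.get_state()['contact_force'],r.get_state()['joint_torque'])
E
```

```text
0 0.0095 [[240.0, 197.0], [268.0, 197.0]]
0 -0.0095 [[241.0, 222.0], [267.0, 222.0]]
-0.01 0.0095 [[240.0, 201.0], [268.0, 201.0]]
-0.01 -0.0095 [[240.0, 228.0], [268.0, 228.0]]
-0.02 0.0095 [[239.0, 206.0], [269.0, 206.0]]
-0.02 -0.0095 [[239.0, 233.0], [268.0, 233.0]]
-0.03 0.0095 [[238.0, 211.0], [270.0, 211.0]]
-0.03 -0.0095 [[239.0, 240.0], [269.0, 240.0]]
-0.04 0.0095 [[237.0, 217.0], [271.0, 217.0]]
-0.04 -0.0095 [[238.0, 247.0], [270.0, 247.0]]
[-0.22432371 -0.32007038  0.58336696] [ 8.88099803e-04 -4.12539089e+01  1.99280155e+01  4.74977642e+00
  2.96775775e-02 -7.64465449e-05]
```

View pics/w3c.png

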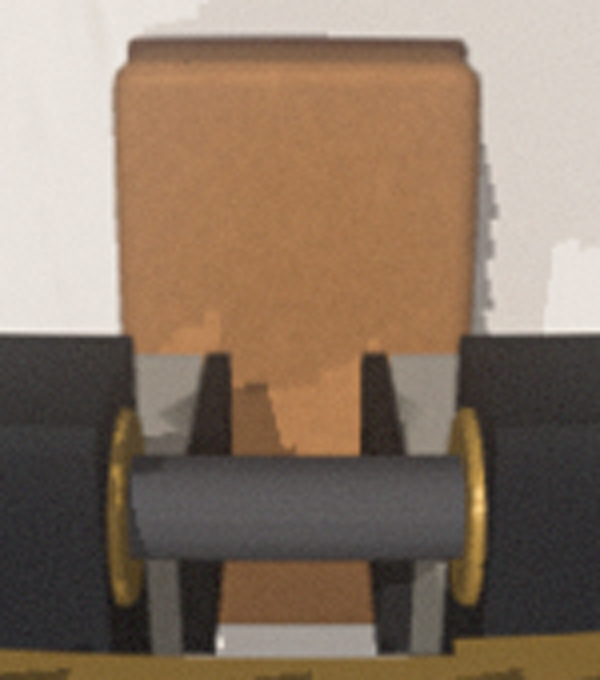

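```bash
python3 - <<'E'
from h import *
p=r.camera_params('wrist')
print(-np.array(p['R']).T@p['t'])
for z in (0.03,0.02,0.01,0.0,-.01):
    a=px2w('wrist',(209.5,150),z,p);b=px2w('wrist',(300,150),z,p); print(z,np.linalg.norm(a-b).round(4),((a+b)/2).round(4))
E
```

```text
[ 0.42417434 -0.29580292  0.20418018]
0.03 0.0538 [ 0.4276 -0.2714  0.03  ]
0.02 0.0569 [ 0.4278 -0.27    0.02  ]
0.01 0.06 [ 0.428  -0.2686  0.01  ]
0.0 0.0631 [ 0.4282 -0.2672  0.    ]
-0.01 0.0662 [ 0.4284 -0.2658 -0.01  ]
```

```bash
python3 - <<'E'
from h import *
p=r.camera_params('scene'); s=r.get_state(); R0=Ro.from_euler('xyz',s['eef_rot'],degrees=True)
cr=lambda q:((np.array(q)-[280,110])*5).round(0).tolist()
for z in (0,-.024,-.034,-.044): print('tip',z,[cr(w2px('scene',s['tcp_pos']+R0.apply([0,y,z]),p)) for y in (-.0095,.0095)])
a=np.radians(80.6); u=np.array([np.cos(a),np.sin(a)]);v=np.array([u[1],-u[0]])
for z in (.03,0): print(z,[cr(w2px('scene',[*(np.array([.4355,-.2262])+u*y+v*x),z],p)) for y,x in ((.05,.029),(.05,-.029),(-.05,-.029),(-.05,.029))])
im=r.capture('scene'); crop(im,305,150,355,185,16,'pics/s4.png')
E
```

```text
tip 0 [[248.0, 295.0], [266.0, 304.0]]
tip -0.024 [[251.0, 271.0], [269.0, 280.0]]
tip -0.034 [[252.0, 262.0], [270.0, 270.0]]
tip -0.044 [[253.0, 252.0], [272.0, 261.0]]
0.03 [[196.0, 286.0], [252.0, 314.0], [323.0, 266.0], [267.0, 239.0]]
0 [[193.0, 315.0], [248.0, 343.0], [318.0, 295.0], [264.0, 268.0]]
```

View pics/s4.png

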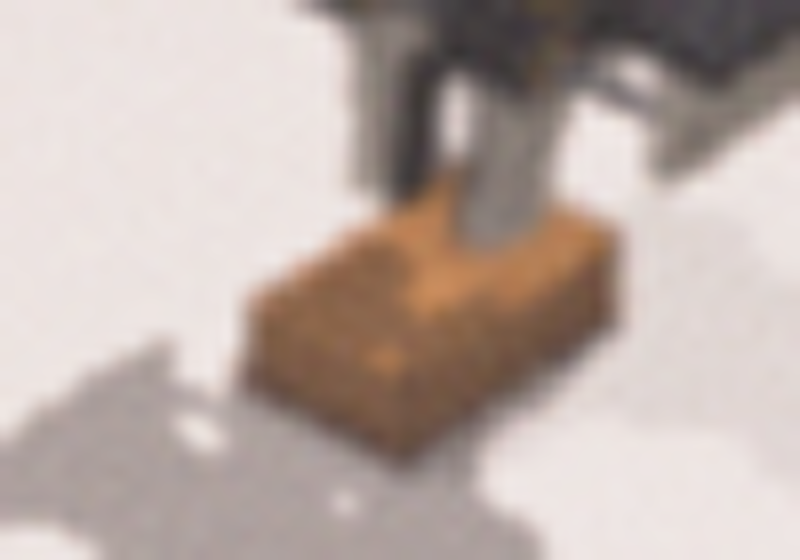

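```bash
python3 -m inch '0 0 0 0 0 0 1;0 0 0 0 0 0 1;0 0 0 0 0 0 1;0 0 0 0 0 0 1;0 0 0 0 0 0 1;0 0 0 0 0 0 1;0 0 0 0 0 0 1;0 0 0 0 0 0 1;0 0 0 0 0 0 1;0 0 0 0 0 0 1' 30
python3 - <<'E'
from h import *
im=r.capture('scene'); crop(im,295,140,365,190,11,'pics/s5.png')
im=r.capture('wrist'); cv2.imwrite('pics/w5.png',im[:,:,::-1])
E
```

```text
time_s: 6.03
tcp_pos: [0.4355, -0.2262, 0.0061]
eef_rot: [-180.0, -0.0, -99.2]
contact_force: [0.3, -0.0, 0.4]
gripper_width: 0.0787
```

View pics/s5.png

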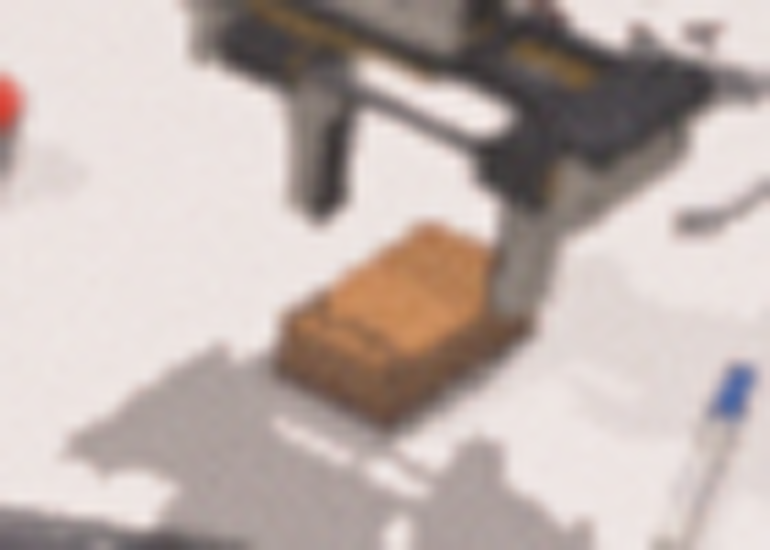

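View pics/w5.png

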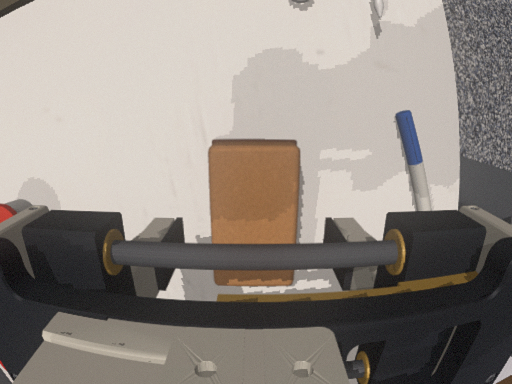

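```bash
python3 - <<'E'
from h import *
s=r.get_state(); R0=Ro.from_euler('xyz',s['eef_rot'],degrees=True); print(s['gripper_width'],s['tcp_pos'])
for z in (0,-.01,-.02,-.03,-.04,-.05):
    print(z,[w2px('scene',s['tcp_pos']+R0.apply([0,y,z])).round(1).tolist() for y in (-.05,.05)],'wrist x+',[w2px('wrist',s['tcp_pos']+R0.apply([.0095,y,z])).round(0).tolist() for y in (-.041,.041)])
im=cv2.imread('pics/w5.png')[:,:,::-1]; crop(im,120,190,390,310,2.9,'pics/w5c.png')
E
```

```text
0.08526866030366582 [ 0.43548453 -0.22617795  0.00606689]
0 [[322.0, 165.2], [341.0, 174.6]] wrist x+ [[196.0, 197.0], [312.0, 197.0]]
-0.01 [[322.2, 163.3], [341.3, 172.6]] wrist x+ [[193.0, 201.0], [315.0, 201.0]]
-0.02 [[322.4, 161.4], [341.6, 170.7]] wrist x+ [[190.0, 206.0], [318.0, 206.0]]
-0.03 [[322.6, 159.4], [341.9, 168.7]] wrist x+ [[187.0, 211.0], [321.0, 211.0]]
-0.04 [[322.9, 157.5], [342.1, 166.7]] wrist x+ [[183.0, 217.0], [325.0, 217.0]]
-0.05 [[323.1, 155.5], [342.4, 164.7]] wrist x+ [[179.0, 223.0], [329.0, 223.0]]
```

View pics/w5c.png

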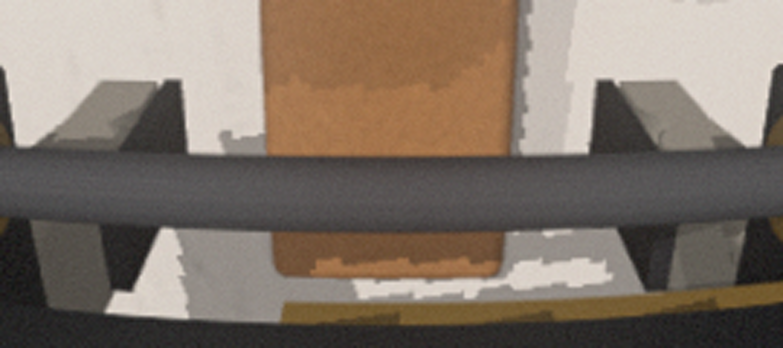

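The fingers still hover above the block. Both cameras put the fingertips about 30 mm above the reported TCP, so I'll go down in guarded steps.

```bash
python3 -m inch '0 0 0.006 0 0 0 1;0 0 0.006 0 0 0 1;0 0 0.006 0 0 0 1;0 0 0 0 0 0 1'
python3 - <<'E'
from h import *
s=r.get_state(); print(s['tcp_pos'],s['contact_force'])
im=r.capture('scene'); crop(im,295,140,365,190,11,'pics/s6.png')
E
```

```text
time_s: 6.47
tcp_pos: [0.4343, -0.226, -0.0135]
eef_rot: [179.9, 0.0, -99.2]
contact_force: [-0.8, -0.3, -0.6]
gripper_width: 0.0876
[ 0.43429328 -0.22598599 -0.01352411] [-0.8350373  -0.31010807 -0.60560095]
```

View pics/s6.png

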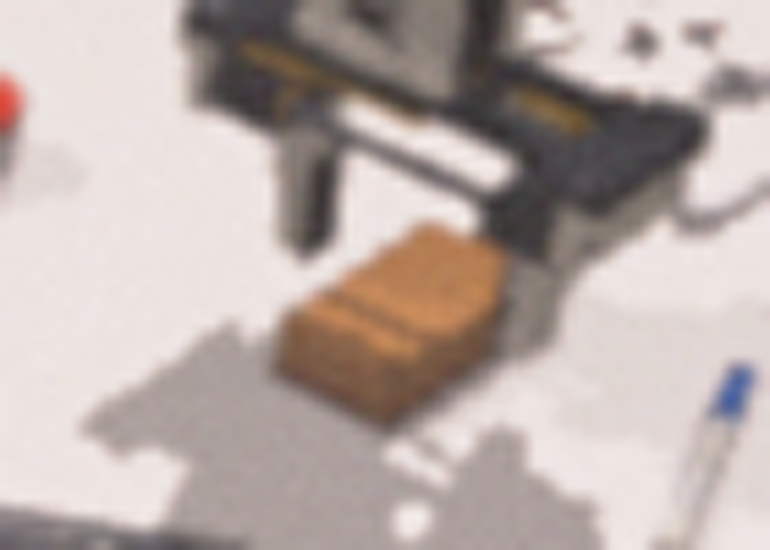

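```bash
python3 -m inch '0 0 0.006 0 0 0 1;0 0 0.004 0 0 0 1;0 0 0 0 0 0 1'
python3 -m inch '0 0 0 0 0 0 0.3;0 0 0 0 0 0 0.3;0 0 0 0 0 0 0.3;0 0 0 0 0 0 0.3;0 0 0 0 0 0 0.3;0 0 0 0 0 0 0.3;0 0 0 0 0 0 0.3' 30
python3 - <<'E'
from h import *
plan()
im=r.capture('scene'); crop(im,295,140,365,190,11,'pics/s7.png')
E
```

```text
time_s: 6.77
tcp_pos: [0.4349, -0.2261, -0.0229]
eef_rot: [179.9, 0.0, -99.2]
contact_force: [-0.5, -0.2, -0.3]
gripper_width: 0.0877
time_s: 7.35
tcp_pos: [0.4356, -0.2262, -0.0218]
eef_rot: [-180.0, -0.0, -99.2]
contact_force: [-0.5, -0.3, 0.7]
gripper_width: 0.0556
t 7.35 tcp [ 0.4356 -0.2262 -0.0218] rot [-179.98   -0.    -99.17] w 0.0556 F [-0.48 -0.29  0.65] j [ -4.4  17.6 -36.8   0.  -35.6  -4.7]
```

View pics/s7.png

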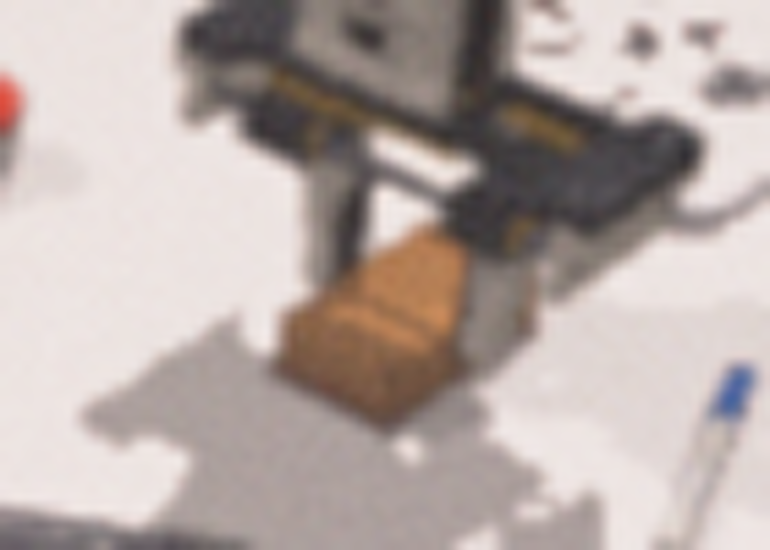

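```bash
python3 -m inch '0 0 0 0 0 0 0.3;0 0 0 0 0 0 0.3;0 0 -0.03 0 0 0 0.3;0 0 -0.04 0 0 0 0.3;0 0 -0.04 0 0 0 0.3;0 0 -0.03 0 0 0 0.3;0 0 0 0 0 0 0.3;0 0 0 0 0 0 0.3' 40
python3 - <<'E'
from h import *
plan((0.470,0.037,0.12),-159.5)
im=r.capture('wrist'); cv2.imwrite('pics/w8.png',im[:,:,::-1])
im=r.capture('top'); crop(im,240,160,420,280,4,'pics/t8.png')
E
```

```text
time_s: 8.07
tcp_pos: [0.4367, -0.2262, 0.1199]
eef_rot: [-179.7, 0.0, -99.2]
contact_force: [-1.4, -0.5, -2.2]
gripper_width: 0.0558
t 8.07 tcp [ 0.4367 -0.2262  0.1199] rot [-1.7975e+02  3.0000e-02 -9.9190e+01] w 0.0558 F [-1.44 -0.5  -2.21] j [ -4.4   6.4 -27.7  -0.  -55.7  -4.7]
translate tool frame [-0.2652  0.0091 -0.    ] dist 0.2653
rotvec [-0.0037  0.0028  1.0526] deg 60.31
tool axes after [[-0.937, -0.35, -0.0], [-0.35, 0.937, 0.0], [0.0, 0.0, -1.0]]
```

View pics/w8.png

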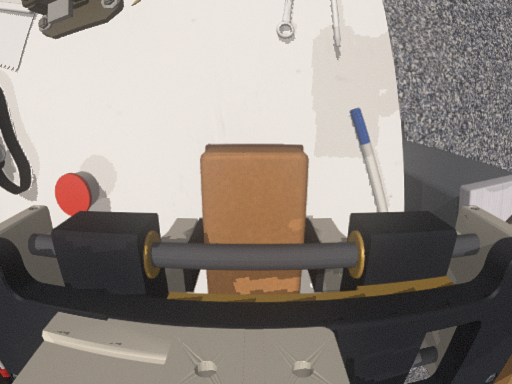

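View pics/t8.png

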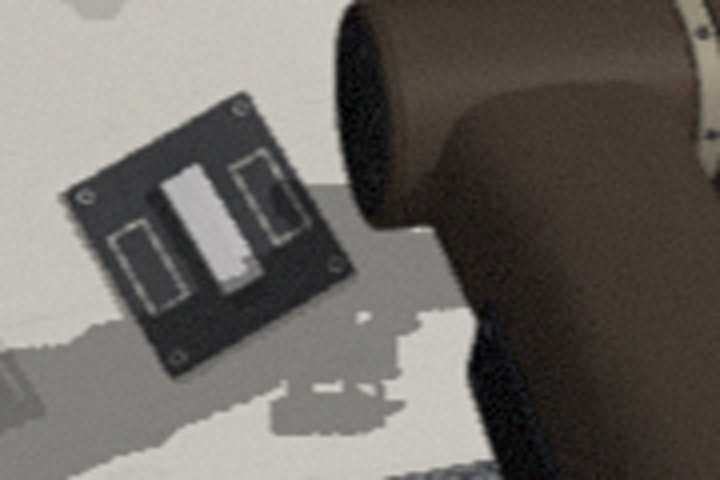

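```bash
python3 - <<'E'
from h import *
f=lambda q:np.array([160,170])+np.array(q)/3.3
g=lambda L,z:np.array([px2w('top',f(q),z)[:2] for q in L])
for nm,L,z in (('plate',[(465,43),(556,190),(405,279),(315,128)],.01),('screw',[(463,57),(541,186),(411,262),(334,130)],.011),('anvil',[(428,101),(480,193),(447,209),(397,116)],.03),('outR',[(455,103),(488,90),(521,155),(490,171)],.01),('outL',[(354,162),(384,148),(418,213),(388,228)],.01)):
    W=g(L,z); c=cv2.minAreaRect((W*1000).astype(np.float32)); print(nm,W.mean(0).round(4),c)
a=g([(505,130),(386,188)],.01); 
R=g([(455,103),(488,90),(521,155),(490,171)],.01).mean(0);Lm=g([(354,162),(384,148),(418,213),(388,228)],.01).mean(0)
d=Lm-R; print('mid',(R+Lm)/2,'ydir deg',np.degrees(np.arctan2(d[1],d[0])),np.linalg.norm(d))
p=r.camera_params('wrist'); s=r.get_state()
E
```

```text
plate [0.4684 0.0365] ((468.2600402832031, 36.91546630859375), (165.3152618408203, 169.09475708007812), 19.97455406188965)
screw [0.4688 0.0346] ((468.7776794433594, 34.59357452392578), (143.78353881835938, 144.66954040527344), 19.808897018432617)
anvil [0.47   0.0359] ((470.0165100097656, 35.49660110473633), (99.42218780517578, 34.454200744628906), 17.47971534729004)
outR [ 0.4872 -0.0192] ((487.6473388671875, -19.307483673095703), (72.89253234863281, 34.58597946166992), 15.904946327209473)
outL [0.4493 0.088 ] ((449.4944152832031, 88.02449798583984), (70.31781768798828, 31.846981048583984), 17.01462745666504)
mid [0.46824147 0.0343753 ] ydir deg 109.42874842332527 0.11370700772136048
```

```bash
python3 -m inch '-0.02 0.0013 0 0 0 0 0.3;-0.034 0.0013 0 0 0 0 0.3;-0.034 0.0013 0 0 0 0 0.3;-0.034 0.0013 0 0 0 0 0.3;-0.034 0.0013 0 0 0 0 0.3;-0.034 0.0013 0 0 0 0 0.3;-0.034 0.0013 0 0 0 0 0.3;-0.04 0.0006 0 0 0 0 0.3'
python3 -m inch '0 0 0 0 0 0.1065 0.3;0 0 0 0 0 0.1065 0.3;0 0 0 0 0 0.1065 0.3;0 0 0 0 0 0.1065 0.3;0 0 0 0 0 0.1065 0.3;0 0 0 0 0 0.1065 0.3;0 0 0 0 0 0.1065 0.3;0 0 0 0 0 0.1065 0.3;0 0 0 0 0 0.1065 0.3;0 0 0 0 0 0.1065 0.3;0 0 0 0 0 0 0.3;0 0 0 0 0 0 0.3'
python3 - <<'E'
from h import *
plan((0.469,0.0355,0.0136),-160.2)
p=r.camera_params('wrist'); s=r.get_state(); R0=Ro.from_euler('xyz',s['eef_rot'],degrees=True)
im=r.capture('wrist'); cv2.imwrite('pics/w9.png',im[:,:,::-1])
for nm,X in (('screws',[(.072,.072,.012),(.072,-.072,.012),(-.072,.072,.012),(-.072,-.072,.012)]),('outline+',[(.035,.041,.01),(.035,.071,.01),(-.035,.071,.01),(.035,-.041,.01),(.035,-.071,.01)])):
    a=np.radians(19.8); M=np.array([[np.cos(a),-np.sin(a)],[np.sin(a),np.cos(a)]])
    print(nm,[w2px('wrist',[*(M@x[:2]+[.469,.0355]),x[2]],p).round(0).tolist() for x in X])
im=r.capture('top'); crop(im,230,150,410,270,4,'pics/t9.png')
E
```

```text
time_s: 8.83
tcp_pos: [0.4665, 0.0368, 0.1164]
eef_rot: [179.8, -0.1, -99.2]
contact_force: [1.2, -0.8, -1.4]
gripper_width: 0.0555
time_s: 9.83
tcp_pos: [0.4671, 0.0356, 0.1167]
eef_rot: [-180.0, -0.2, -160.0]
contact_force: [-1.0, 1.1, -0.5]
gripper_width: 0.0556
t 9.83 tcp [0.4671 0.0356 0.1167] rot [-1.7999e+02 -1.6000e-01 -1.6002e+02] w 0.0556 F [-1.    1.14 -0.54] j [ 28.5   4.6 -30.2  -0.  -55.3 -98.5]
translate tool frame [-0.002  -0.0007  0.1031] dist 0.1031
rotvec [-0.0002 -0.0028  0.0031] deg 0.24
tool axes after [[-0.941, -0.339, -0.0], [-0.339, 0.941, 0.0], [0.0, 0.0, -1.0]]
screws [[316.0, 240.0], [190.0, 239.0], [323.0, 110.0], [183.0, 110.0]]
outline+ [[290.0, 209.0], [317.0, 209.0], [321.0, 145.0], [215.0, 208.0], [188.0, 208.0]]
```

View pics/w9.png

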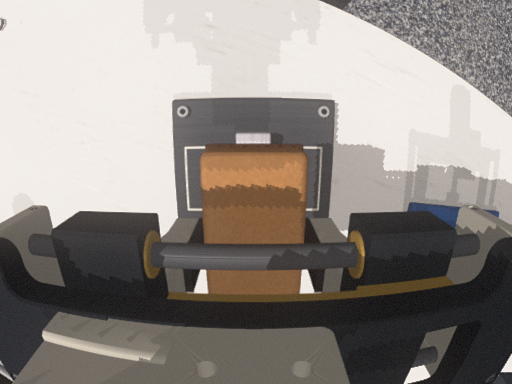

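View pics/t9.png

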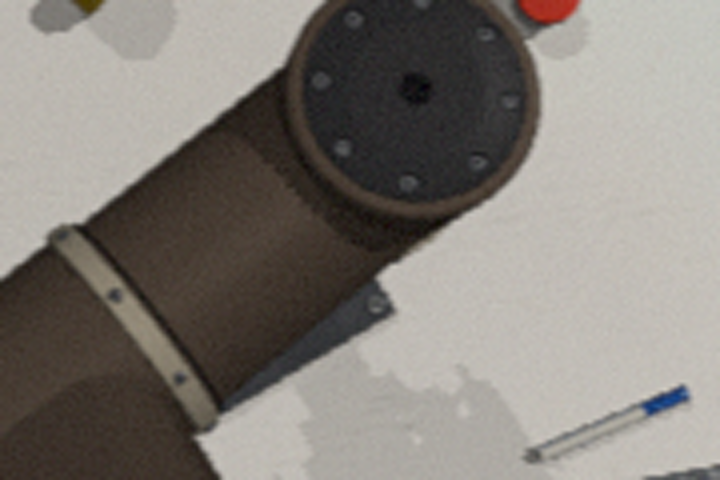

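```bash
python3 -m inch '-0.002 -0.0005 0.01 0 -0.0028 0.003 0.3;0 0 0.03 0 0 0 0.3;0 0 0.03 0 0 0 0.3;0 0 0.02 0 0 0 0.3;0 0 0.012 0 0 0 0.3;0 0 0.004 0 0 0 0.3;0 0 0 0 0 0 0.3;0 0 0 0 0 0 0.3'
python3 - <<'E'
from h import *
plan((0.469,0.0355,0.0086),-160.2)
E
```

```text
time_s: 10.6
tcp_pos: [0.4707, 0.0364, 0.0124]
eef_rot: [-180.0, 0.2, -160.3]
contact_force: [-0.3, 0.1, -0.8]
gripper_width: 0.0555
t 10.6 tcp [0.4707 0.0364 0.0124] rot [-1.7999e+02  1.7000e-01 -1.6030e+02] w 0.0555 F [-0.31  0.06 -0.76] j [ 28.4  12.8 -37.4   0.1 -39.6 -98.8]
translate tool frame [ 0.0019 -0.0003  0.0038] dist 0.0043
rotvec [-0.0002  0.003  -0.0017] deg 0.2
tool axes after [[-0.941, -0.339, -0.0], [-0.339, 0.941, 0.0], [0.0, 0.0, -1.0]]
```

```bash
python3 -m inch '0.0015 0 0.002 0 0.003 0 0.3;0 0 0.0017 0 0 0 0.3;0 0 0 0 0 0 0.3'
python3 -m inch '0 0 0 0 0 0 0.75;0 0 0 0 0 0 0.85;0 0 0 0 0 0 0.95;0 0 0 0 0 0 1;0 0 0 0 0 0 1;0 0 0 0 0 0 1;0 0 -0.02 0 0 0 1;0 0 -0.04 0 0 0 1;0 0 -0.041 0 0 0 1;0 0 -0.041 0 0 0 1;0 0 -0.041 0 0 0 1;0 0 -0.02 0 0 0 1;0 0 0 0 0 0 1'
python3 - <<'E'
from h import *
plan()
p=r.camera_params('wrist'); im=r.capture('wrist'); cv2.imwrite('pics/w10.png',im[:,:,::-1])
a=np.radians(19.8); M=np.array([[np.cos(a),-np.sin(a)],[np.sin(a),np.cos(a)]])
print([w2px('wrist',[*(M@x[:2]+[.469,.0355]),x[2]],p).round(0).tolist() for x in [(.072,.072,.012),(.072,-.072,.012),(-.072,.072,.012),(-.072,-.072,.012)]])
hsv=cv2.cvtColor(np.ascontiguousarray(im),cv2.COLOR_RGB2HSV); H,S,V=[hsv[:,:,i].astype(int) for i in range(3)]
k=np.zeros(H.shape,np.uint8); k[80:210,190:320]=((H<22)&(S>90))[80:210,190:320]
c=max(cv2.findContours(k,cv2.RETR_EXTERNAL,cv2.CHAIN_APPROX_NONE)[0],key=cv2.contourArea)[:,0]
W=np.array([px2w('wrist',q,.06,p)[:2]*1000 for q in c],np.float32); print(cv2.minAreaRect(W),c.min(0),c.max(0))
E
```

```text
time_s: 10.85
tcp_pos: [0.4692, 0.0359, 0.0088]
eef_rot: [180.0, 0.0, -160.4]
contact_force: [-1.0, 0.1, -0.1]
gripper_width: 0.0556
time_s: 11.93
tcp_pos: [0.4718, 0.0366, 0.217]
eef_rot: [-180.0, 0.5, -160.3]
contact_force: [0.5, 0.5, 0.1]
gripper_width: 0.0877
t 11.93 tcp [0.4718 0.0366 0.217 ] rot [-179.99    0.52 -160.34] w 0.0877 F [0.53 0.54 0.06] j [ 28.4  -0.4 -21.5   0.1 -68.4 -98.8]
[[303.0, 205.0], [204.0, 205.0], [307.0, 104.0], [200.0, 104.0]]
((467.7991027832031, 35.51631546020508), (98.36246490478516, 55.50096893310547), 19.167171478271484) [231 121] [277 200]
```

View pics/w10.png

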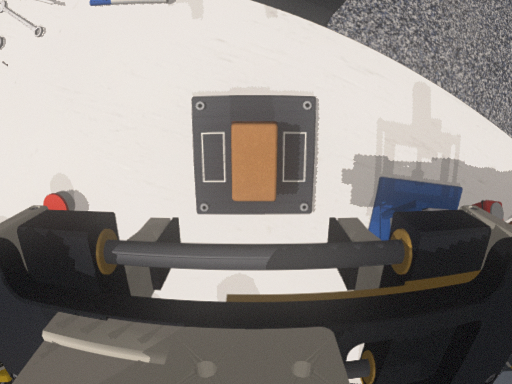

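Block on the anvil: the wrist view puts it within about 1.5 mm and 1° of the bed's centre. On to the gauge.

```bash
python3 - <<'E'
from h import *
f=lambda q:np.array([160,170])+np.array(q)/3.3
for z in (0,.008,.012):
    W=np.array([px2w('top',f(q),z)[:2] for q in [(195,110),(245,232),(35,187)]])*1000
    print(z,W.round(1).tolist(),'cen from diag',((W[1]+W[2])/2).round(1),'ang y',np.degrees(np.arctan2(*(W[2]-W[0])[::-1])).round(1),np.linalg.norm(W[2]-W[0]).round(1),np.linalg.norm(W[1]-W[0]).round(1))
for z in (.17,.16,.15): print('grip top',z,px2w('top',f((147,272)),z).round(4))
plan((0.42,0.29,0.29),-166)
E
```

```text
0 [[555.8, 256.3], [431.5, 227.1], [508.1, 418.8]] cen from diag [469.8 322.9] ang y 106.4 169.3 127.7
0.008 [[554.4, 255.7], [431.0, 226.7], [507.1, 417.0]] cen from diag [469.1 321.9] ang y 106.4 168.1 126.7
0.012 [[553.7, 255.4], [430.8, 226.5], [506.5, 416.1]] cen from diag [468.7 321.3] ang y 106.4 167.5 126.3
grip top 0.17 [0.403  0.3014 0.17  ]
grip top 0.16 [0.4034 0.3027 0.16  ]
grip top 0.15 [0.4039 0.3041 0.15  ]
t 11.98 tcp [0.4703 0.0364 0.2141] rot [ 179.97    0.31 -160.36] w 0.0875 F [ 0.21 -0.01 -1.25] j [ 28.4  -0.3 -21.7   0.  -68.3 -98.8]
translate tool frame [-0.0382  0.2558 -0.0755] dist 0.2695
rotvec [0.0008 0.0053 0.0984] deg 5.65
tool axes after [[-0.97, -0.242, -0.0], [-0.242, 0.97, 0.0], [0.0, 0.0, -1.0]]
```

```bash
python3 -m inch '0 0 -0.03 0 0 0 1;-0.0048 0.032 -0.0066 0 0 0 1;-0.0048 0.032 -0.0066 0 0 0 1;-0.0048 0.032 -0.0066 0 0 0 1;-0.0048 0.032 -0.0066 0 0 0 1;-0.0048 0.032 -0.0066 0 0 0 1;-0.0048 0.032 -0.0066 0 0 0 1;-0.0048 0.032 -0.0066 0 0 0 1;-0.0048 0.032 0 0 0 0.0984 1;0 0 0 0 0 0 1;0 0 0 0 0 0 1;0 0 0 0 0 0 1'
python3 - <<'E'
from h import *
plan()
p=r.camera_params('wrist'); im=r.capture('wrist'); cv2.imwrite('pics/w11.png',im[:,:,::-1])
for t in ('gauge','rest','foot_tip'): print(t,[(round(d['p'],2),d['xy']) for d in r.recognise(t,'wrist')][:3])
c=np.array([.4695,.3225]); 
def proj(c,ang):
    a=np.radians(ang); xr=np.array([np.cos(a),np.sin(a),0]); yr=np.array([-np.sin(a),np.cos(a),0]); zg=np.array([0,0,.866])-.5*xr
    o=np.array([*c,.04]); xg=.866*xr+np.array([0,0,.5])
    for nm,X in (('griptop',(0,0,.154)),('gripmid',(0,0,.126)),('bar+',(0,.05,.098)),('bar-',(0,-.05,.098))): print(nm,(o+X[0]*xg+X[1]*yr+X[2]*zg).round(4),w2px('wrist',o+X[0]*xg+X[1]*yr+X[2]*zg,p).round(0))
    for sx,sy in ((1,1),(1,-1),(-1,1),(-1,-1)): print('corner',sx,sy,w2px('wrist',np.array([*c,0])+.065*sx*xr+.085*sy*yr,p).round(0))
proj(c,16)
E
```

```text
time_s: 12.98
tcp_pos: [0.4187, 0.2895, 0.2863]
eef_rot: [-179.9, -0.1, -165.9]
contact_force: [0.3, -0.8, -0.5]
gripper_width: 0.0875
t 12.98 tcp [0.4187 0.2895 0.2863] rot [-1.7992e+02 -1.2000e-01 -1.6592e+02] w 0.0875 F [ 0.32 -0.83 -0.48] j [  56.8    1.8  -10.2   -0.   -78.1 -132.7]
gauge [(0.78, [269.4, 182.9]), (0.22, [1.2, 203.8])]
rest [(0.95, [257.8, 203.4]), (0.73, [1.9, 201.8])]
foot_tip [(0.51, [266.4, 197.6])]
griptop [0.3955 0.3013 0.1734] [270. 156.]
gripmid [0.4089 0.3051 0.1491] [269. 165.]
bar+ [0.4086 0.3571 0.1249] [308. 171.]
bar- [0.4362 0.2609 0.1249] [228. 174.]
corner 1 1 [314. 219.]
corner 1 -1 [218. 222.]
corner -1 1 [315. 145.]
corner -1 -1 [213. 148.]
```

View pics/w11.png

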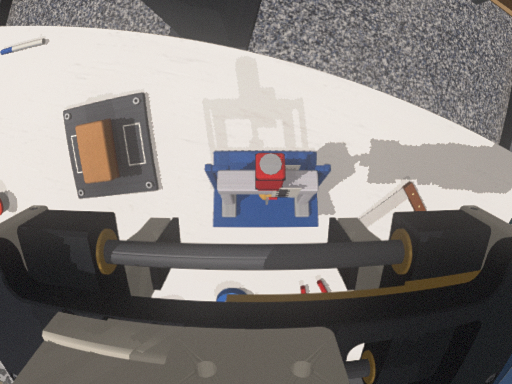

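```bash
python3 - <<'E'
from h import *
im=cv2.imread('pics/w11.png')[:,:,::-1]; crop(im,195,140,335,240,5.7,'pics/w11c.png')
E
```

```text
(no output)
```

View pics/w11c.png

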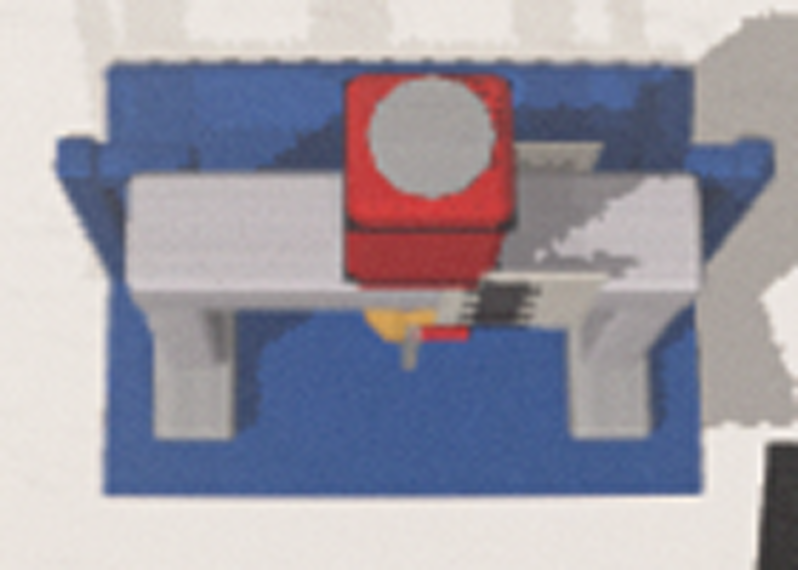

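```bash
python3 - <<'E'
from h import *
from scipy.optimize import least_squares
p=r.camera_params('wrist')
px=lambda q:np.array([195,140])+np.array(q)/5.7
def frame(v):
    a=np.radians(v[2]); xr=np.array([np.cos(a),np.sin(a),0]); yr=np.array([-np.sin(a),np.cos(a),0])
    return np.array([v[0],v[1],0]),xr,yr
def G(v,X):
    c,xr,yr=frame(v); zg=np.array([0,0,.866])-.5*xr; xg=.866*xr+np.array([0,0,.5])
    return c+[0,0,.04]+X[0]*xg+X[1]*yr+X[2]*zg
rest=[((-.065,-.085),(107,65)),((-.065,.085),(693,65)),((.065,.085),(703,495)),((.065,-.085),(103,495))]
gau=[((0,0,.157),(432,137)),((0,0,.154),(430,149)),((0,0,.098),(414,232))]
def res(v,pr=False,zb=.004):
    o=[]
    c,xr,yr=frame(v)
    for (x,y),q in rest: o.append(w2px('wrist',c+x*xr+y*yr+[0,0,zb],p)-px(q))
    for X,q in gau: o.append(w2px('wrist',G(v,X),p)-px(q))
    return np.ravel(o)
s=least_squares(res,[.47,.32,15]); print(s.x,res(s.x).reshape(-1,2).round(1).tolist())
s2=least_squares(lambda v:res(v)[8:],s.x); print('gauge only',s2.x)
s3=least_squares(lambda v:res(v)[:8],s.x); print('rest only',s3.x)
print('grip 0.126',G(s.x,(0,0,.126)),G(s.x,(0,0,.154)))
plan()
E
```

```text
[ 0.48007789  0.3241074  14.60248726] [[-0.5, 2.0], [-0.4, 1.0], [-5.4, -1.5], [3.8, -0.1], [0.2, 0.3], [0.4, -0.9], [1.0, -0.9]]
gauge only [ 0.48128468  0.32144998 12.71859761]
rest only [ 0.47887024  0.32485752 14.29896299]
grip 0.126 [0.4191129  0.30822438 0.149116  ] [0.40556513 0.30469482 0.173364  ]
t 13.18 tcp [0.4193 0.2889 0.2874] rot [-1.7999e+02 -2.0000e-02 -1.6605e+02] w 0.0877 F [ 0.37 -0.55  0.11] j [  56.7    1.7  -10.2   -0.   -78.1 -132.7]
```

```bash
python3 - <<'E'
from h import *
plan((.3816,.2972,.27),-165.7,30)
E
```

```text
t 13.18 tcp [0.4193 0.2889 0.2874] rot [-1.7999e+02 -2.0000e-02 -1.6605e+02] w 0.0877 F [ 0.37 -0.55  0.11] j [  56.7    1.7  -10.2   -0.   -78.1 -132.7]
translate tool frame [0.0346 0.0171 0.0174] dist 0.0423
rotvec [-0.0018 -0.524  -0.0059] deg 30.02
tool axes after [[-0.839, -0.247, 0.485], [-0.214, 0.969, 0.123], [-0.5, 0.0, -0.866]]
```

```bash
python3 -m inch '0.0173 0.0085 0.0085 0 0 0 1;0.0173 0.0085 0.0085 0 0 -0.006 1;0 0 0 0 -0.1048 0 1;0 0 0 0 -0.1048 0 1;0 0 0 0 -0.1048 0 1;0 0 0 0 -0.1048 0 1;0 0 0 0 -0.1048 0 1;0 0 0 0 0 0 1;0 0 0 0 0 0 1'
python3 - <<'E'
from h import *
plan((.3816,.2972,.2141),-165.7,30)
p=r.camera_params('wrist'); im=r.capture('wrist'); cv2.imwrite('pics/w12.png',im[:,:,::-1])
im=r.capture('scene'); crop(im,190,150,330,260,5.5,'pics/s12.png')
E
```

```text
time_s: 13.93
tcp_pos: [0.3943, 0.2922, 0.2771]
eef_rot: [179.8, 28.7, -164.9]
contact_force: [-0.4, 1.1, 0.5]
gripper_width: 0.0875
t 13.93 tcp [0.3943 0.2922 0.2771] rot [ 179.81   28.73 -164.88] w 0.0875 F [-0.44  1.14  0.48] j [  81.   -18.5  -46.6   32.7  -53.9 -173.6]
translate tool frame [0.0399 0.008  0.05  ] dist 0.0645
rotvec [ 0.0102 -0.0222  0.0124] deg 1.57
tool axes after [[-0.839, -0.247, 0.485], [-0.214, 0.969, 0.123], [-0.5, 0.0, -0.866]]
```

View pics/w12.png

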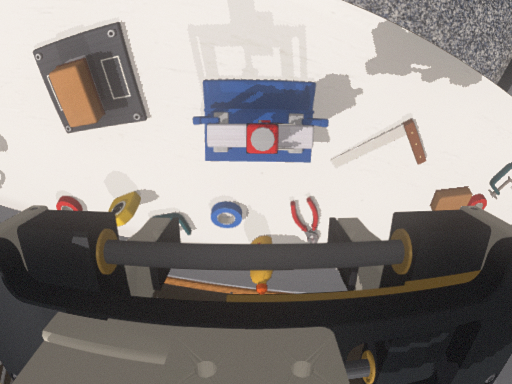

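View pics/s12.png

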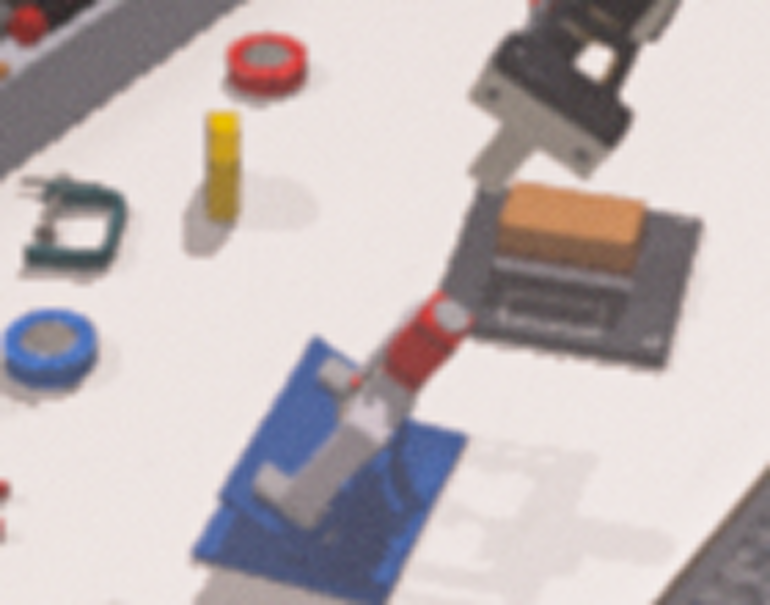

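```bash
python3 -m inch '0 0 0 0 0 -0.1208 1;0 0 0 0 0 -0.1208 1;0 0 0 0 0 -0.1208 1;0 0 0 0 0 -0.1208 1;0 0 0 0 0 -0.1208 1;0 0 0 0 0 -0.1208 1;0 0 0 0 0 -0.1208 1;0 0 0 0 0 -0.1208 1;0 0 0 0 0 -0.1208 1;0 0 0 0 0 -0.1208 1;0 0 0 0 0 -0.1208 1;0 0 0 0 0 -0.1208 1;0 0 0 0 0 -0.1208 1'
python3 -m inch '0 0 0 0 0 -0.1208 1;0 0 0 0 0 -0.1208 1;0 0 0 0 0 -0.1208 1;0 0 0 0 0 -0.1208 1;0 0 0 0 0 -0.1208 1;0 0 0 0 0 -0.1208 1;0 0 0 0 0 -0.1208 1;0 0 0 0 0 -0.1208 1;0 0 0 0 0 -0.1208 1;0 0 0 0 0 -0.1208 1;0 0 0 0 0 -0.1208 1;0 0 0 0 0 -0.1208 1;0 0 0 0 0 -0.1208 1;0 0 0 0 0 0 1;0 0 0 0 0 0 1'
python3 - <<'E'
from h import *
plan((.3816,.2972,.2141),14.3,-30)
E
```

```text
time_s: 15.12
tcp_pos: [0.3955, 0.2943, 0.2777]
eef_rot: [-151.3, 0.0, -74.7]
contact_force: [-0.1, -0.6, -0.4]
gripper_width: 0.0874
time_s: 16.37
tcp_pos: [0.3953, 0.294, 0.2775]
eef_rot: [-179.7, -28.7, 14.7]
contact_force: [-0.4, 0.6, 0.3]
gripper_width: 0.0874
t 16.37 tcp [0.3953 0.294  0.2775] rot [-179.72  -28.7    14.72] w 0.0874 F [-0.38  0.64  0.28] j [ 80.9 -18.2 -46.3  32.8 -53.9   6.1]
translate tool frame [-0.0413 -0.0063  0.0497] dist 0.0649
rotvec [-0.0085  0.0227  0.0064] deg 1.43
tool axes after [[0.839, 0.247, 0.485], [0.214, -0.969, 0.123], [0.5, 0.0, -0.866]]
```

```bash
python3 - <<'E'
from h import *
s=r.get_state(); R0=Ro.from_euler('xyz',s['eef_rot'],degrees=True)
plan((.4398,.312,.215),14.3,-30)
im=r.capture('scene'); crop(im,230,130,330,205,7.8,'pics/s13.png')
for z in (0,-.029): print(z,[((w2px('scene',s['tcp_pos']+R0.apply([0,y,z]))-[230,130])*7.8).round(0).tolist() for y in (-.055,-.044,.044,.055)])
E
```

```text
t 16.37 tcp [0.3953 0.294  0.2775] rot [-179.72  -28.7    14.72] w 0.0874 F [-0.38  0.64  0.28] j [ 80.9 -18.2 -46.3  32.8 -53.9   6.1]
translate tool frame [ 0.0118 -0.0057  0.0777] dist 0.0788
rotvec [-0.0085  0.0227  0.0064] deg 1.43
tool axes after [[0.839, 0.247, 0.485], [0.214, -0.969, 0.123], [0.5, 0.0, -0.866]]
0 [[315.0, 467.0], [324.0, 452.0], [390.0, 333.0], [398.0, 319.0]]
-0.029 [[351.0, 423.0], [360.0, 407.0], [425.0, 288.0], [433.0, 274.0]]
```

View pics/s13.png

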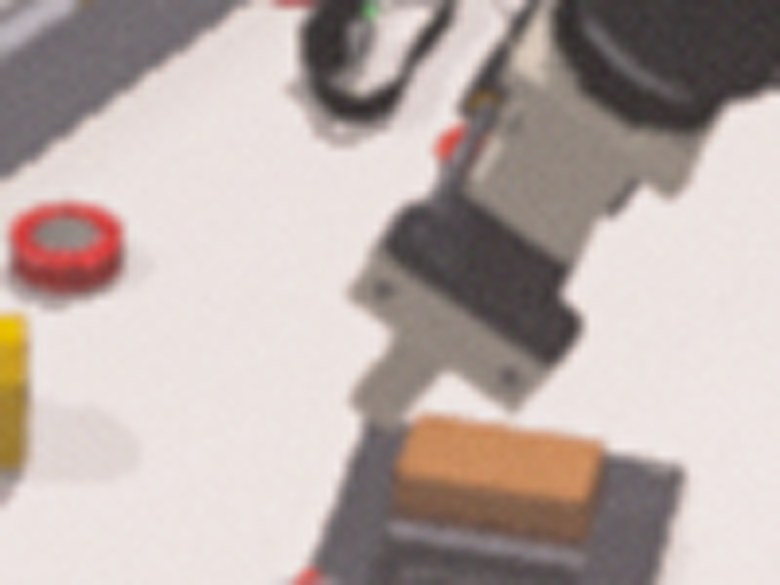

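```bash
python3 -m inch '0.003 -0.0014 0.0195 0 0 0 1;0.003 -0.0014 0.0195 0 0 0 1;0.003 -0.0014 0.0195 0 0 0 1;0.003 -0.0014 0.0195 -0.0085 0.0227 0.0064 1;0 0 0 0 0 0 1;0 0 0 0 0 0 1;0 0 0 0 0 0 1'
python3 - <<'E'
from h import *
plan((.4398,.312,.1102),14.3,-30)
p=r.camera_params('wrist'); im=r.capture('wrist'); cv2.imwrite('pics/w14.png',im[:,:,::-1])
c=np.array([.479,.322,.04]); a=np.radians(14.3); xr=np.array([np.cos(a),np.sin(a),0]);zg=np.array([0,0,.866])-.5*xr
print([w2px('wrist',c+zg*z,p).round(0).tolist() for z in (.154,.157,.098)])
im=r.capture('scene'); crop(im,190,150,330,260,5.5,'pics/s14.png')
E
```

```text
time_s: 17.0
tcp_pos: [0.4399, 0.3115, 0.2153]
eef_rot: [179.9, -30.1, 14.6]
contact_force: [-0.4, -0.2, 0.4]
gripper_width: 0.0877
t 17.0 tcp [0.4399 0.3115 0.2153] rot [179.89 -30.05  14.59] w 0.0877 F [-0.42 -0.19  0.4 ] j [ 71.3 -10.4 -52.4  42.4 -38.5   1.6]
translate tool frame [-0.0526 -0.0006  0.091 ] dist 0.1051
rotvec [-0.0006 -0.0009  0.0043] deg 0.26
tool axes after [[0.839, 0.247, 0.485], [0.214, -0.969, 0.123], [0.5, 0.0, -0.866]]
[[253.0, 263.0], [253.0, 265.0], [253.0, 236.0]]
```

View pics/w14.png

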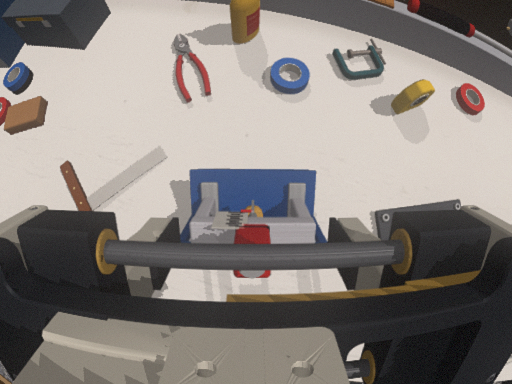

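View pics/s14.png

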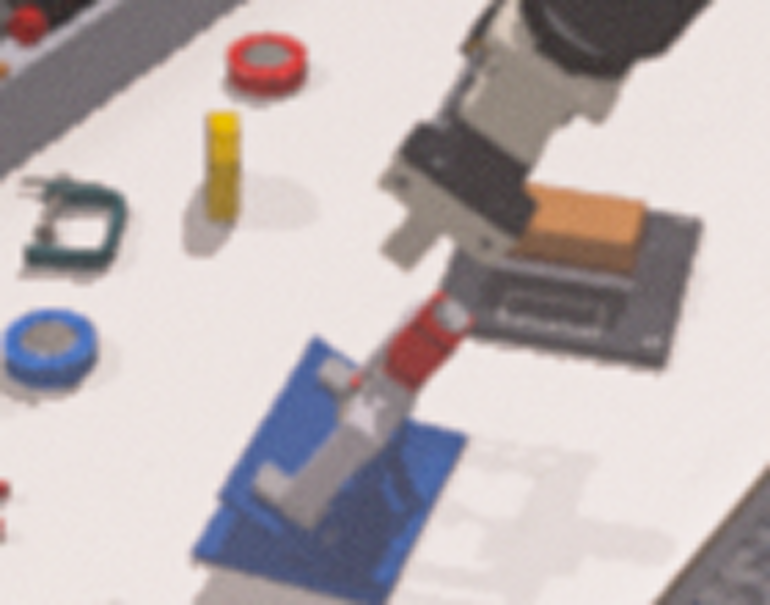

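```bash
python3 -m inch '-0.01 0 0.0173 0 0 0.004 1;-0.01 0 0.0173 0 0 0 1;-0.01 0 0.0173 0 0 0 1;0 0 0 0 0 0 1;0 0 0 0 0 0 1'
python3 - <<'E'
from h import *
plan((.4398,.312,.1102),14.3,-30)
E
```

```text
time_s: 17.52
tcp_pos: [0.4423, 0.3148, 0.1624]
eef_rot: [179.8, -29.5, 14.4]
contact_force: [0.1, -0.5, 0.3]
gripper_width: 0.0872
t 17.52 tcp [0.4423 0.3148 0.1624] rot [179.78 -29.46  14.45] w 0.0872 F [ 0.1  -0.47  0.32] j [ 66.5  -6.2 -58.1  52.3 -29.5  -6.6]
translate tool frame [-0.0284  0.0019  0.0439] dist 0.0523
rotvec [0.0025 0.0094 0.0023] deg 0.57
tool axes after [[0.839, 0.247, 0.485], [0.214, -0.969, 0.123], [0.5, 0.0, -0.866]]
```

```bash
python3 -m inch '0.015 0 -0.026 0 0 0 1;0.015 0 -0.026 0 0 0 1;0 0 0 0 -0.085 0 1;0 0 0 0 -0.085 0 1;0 0 0 0 -0.088 0 1;0 0 0 0 0 0 1;0 0 0 0 0 0 1'
python3 - <<'E'
from h import *
plan((.4298,.3094,.1027),14.3,-15)
E
```

```text
time_s: 18.1
tcp_pos: [0.4428, 0.3168, 0.2232]
eef_rot: [180.0, -14.7, 14.3]
contact_force: [-0.9, 0.8, -0.6]
gripper_width: 0.0877
t 18.1 tcp [0.4428 0.3168 0.2232] rot [179.97 -14.68  14.35] w 0.0877 F [-0.95  0.77 -0.63] j [ 65.1  -2.4 -30.   14.1 -53.9  31.8]
translate tool frame [-0.0445  0.0039  0.1129] dist 0.1214
rotvec [0.0003 0.0056 0.0008] deg 0.32
tool axes after [[0.936, 0.247, 0.251], [0.239, -0.969, 0.064], [0.259, 0.0, -0.966]]
```

```bash
python3 -m inch '-0.0133 0.0039 -0.0035 0 0.0056 0 1;-0.0065 0 0.0242 0 0 0 1;-0.0065 0 0.0242 0 0 0 1;-0.0065 0 0.0242 0 0 0 1;0 0 0 0 0 0 1;0 0 0 0 0 0 1'
python3 - <<'E'
from h import *
plan((.4298,.3094,.1027),14.3,-15)
im=r.capture('wrist'); cv2.imwrite('pics/w15.png',im[:,:,::-1])
im=r.capture('scene'); crop(im,210,170,310,245,7.8,'pics/s15.png')
E
```

```text
time_s: 18.6
tcp_pos: [0.4292, 0.3064, 0.1463]
eef_rot: [179.7, -14.9, 14.5]
contact_force: [0.1, 0.6, 0.9]
gripper_width: 0.0876
t 18.6 tcp [0.4292 0.3064 0.1463] rot [179.67 -14.91  14.52] w 0.0876 F [0.06 0.58 0.86] j [ 66.1  -0.5 -40.1  17.7 -42.6  26.1]
translate tool frame [-0.0099 -0.003   0.0424] dist 0.0437
rotvec [0.0048 0.0016 0.0038] deg 0.36
tool axes after [[0.936, 0.247, 0.251], [0.239, -0.969, 0.064], [0.259, 0.0, -0.966]]
```

View pics/w15.png

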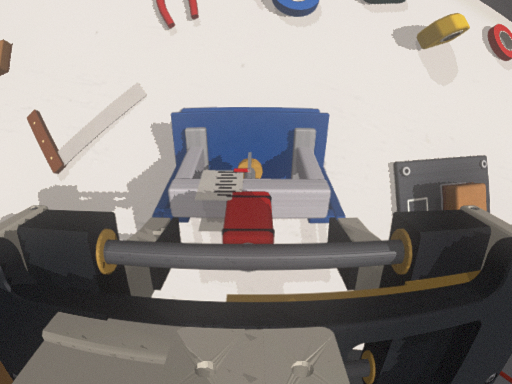

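View pics/s15.png

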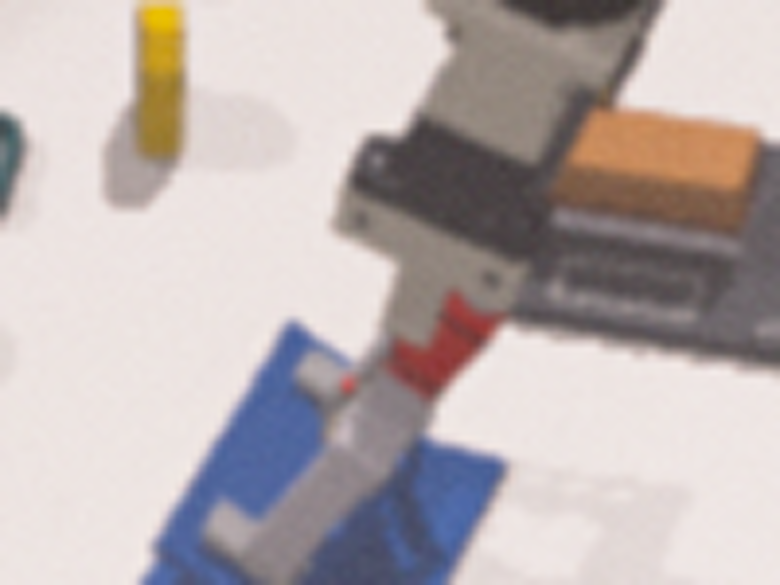

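```bash
python3 - <<'E'
from h import *
s=r.get_state(); R0=Ro.from_euler('xyz',s['eef_rot'],degrees=True)
cr=lambda X:((w2px('scene',X)-[210,170])*7.8).round(0).tolist()
c=np.array([.479,.322,.04]); a=np.radians(14.3); xr=np.array([np.cos(a),np.sin(a),0]);yr=np.array([-np.sin(a),np.cos(a),0]);zg=np.array([0,0,.866])-.5*xr; xg=.866*xr+np.array([0,0,.5])
for z in (.098,.154):
    print('grip +y face',z,[cr(c+zg*z+xg*x+yr*.016) for x in (-.015,.015)])
print('bar end', [cr(c+zg*z+yr*.067) for z in (.078,.098)], 'rest corners',[cr(c-[0,0,.04]+.065*sx*xr+.085*sy*yr) for sx,sy in ((1,1),(1,-1),(-1,-1))])
for z in (0,-.03): print('tips',z,[[cr(s['tcp_pos']+R0.apply([x,y,z])) for x in (-.0095,.0095)] for y in (-.052,)])
p=r.camera_params('wrist')
print('wrist grip base',w2px('wrist',c+zg*.098+xg*.015,p),w2px('wrist',c+zg*.154+xg*.015,p),'bar ends',w2px('wrist',c+zg*.098+yr*.067,p),w2px('wrist',c+zg*.098-yr*.067,p))
for rw in ((248,192),): print(px2w('wrist',rw,(c+zg*.098+xg*.015)[2],p),c+zg*.098+xg*.015)
E
```

```text
grip +y face 0.098 [[427.0, 397.0], [370.0, 356.0]]
grip +y face 0.154 [[492.0, 325.0], [434.0, 283.0]]
bar end [[335.0, 475.0], [357.0, 450.0]] rest corners [[100.0, 624.0], [241.0, 390.0], [499.0, 455.0]]
tips 0 [[[396.0, 395.0], [354.0, 376.0]]]
tips -0.03 [[[414.0, 346.0], [373.0, 327.0]]]
wrist grip base [252.34188928 190.22170111] [252.17325723 237.68438815] bar ends [169.31084337 205.98245803] [335.39609598 206.27159107]
[0.44197733 0.31596347 0.132368  ] [0.44410574 0.31310557 0.132368  ]
```

```bash
python3 -m inch '-0.0025 -0.0045 0.0106 0.004 0.0016 0.003 1;-0.0025 0 0.0106 0 0 0 1;-0.0025 0 0.0106 0 0 0 1;-0.0025 0 0.0106 0 0 0 1;0 0 0 0 0 0 1;0 0 0 0 0 0 1'
python3 - <<'E'
from h import *
plan((.4298,.3105,.1027),14.3,-15)
im=r.capture('wrist'); cv2.imwrite('pics/w16.png',im[:,:,::-1])
im=r.capture('scene'); crop(im,210,170,310,245,7.8,'pics/s16.png')
E
```

```text
time_s: 19.2
tcp_pos: [0.4307, 0.3129, 0.1041]
eef_rot: [-179.9, -15.1, 14.3]
contact_force: [0.8, 0.5, -0.2]
gripper_width: 0.0874
t 19.2 tcp [0.4307 0.3129 0.1041] rot [-179.9   -15.11   14.26] w 0.0874 F [ 0.78  0.54 -0.18] j [ 65.7   2.7 -44.3  20.6 -35.1  22.4]
translate tool frame [-0.0018  0.0021  0.001 ] dist 0.0029
rotvec [-0.0016 -0.0019 -0.0006] deg 0.15
tool axes after [[0.936, 0.247, 0.251], [0.239, -0.969, 0.064], [0.259, 0.0, -0.966]]
```

View pics/w16.png

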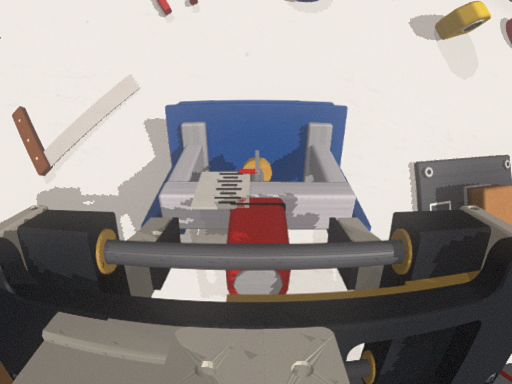

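View pics/s16.png

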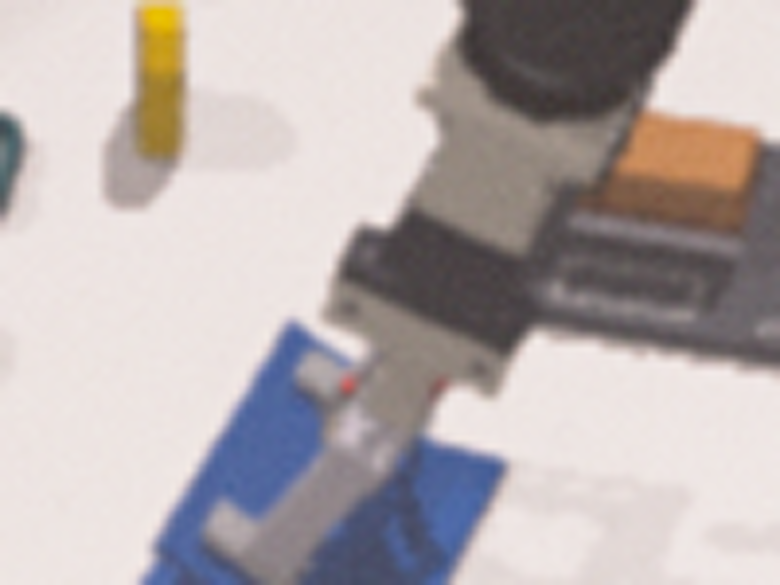

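```bash
python3 -m inch '0 0.0023 0 0 0 0 1;0 0 0 0 0 0 0.2;0 0 0 0 0 0 0.2;0 0 0 0 0 0 0.2;0 0 0 0 0 0 0.2;0 0 0 0 0 0 0.2;0 0 0 0 0 0 0.2;0 0 0 0 0 0 0.2;0 0 0 0 0 0 0.2;0 0 0 0 0 0 0.2;0 0 0 0 0 0 0.2;0 0 0 0 0 0 0.2' 55
python3 - <<'E'
from h import *
plan()
im=r.capture('wrist'); cv2.imwrite('pics/w17.png',im[:,:,::-1])
E
```

```text
time_s: 20.3
tcp_pos: [0.4309, 0.3103, 0.1029]
eef_rot: [-179.9, -15.1, 14.2]
contact_force: [-0.3, 0.9, -0.3]
gripper_width: 0.0317
t 20.3 tcp [0.4309 0.3103 0.1029] rot [-179.91  -15.05   14.25] w 0.0317 F [-0.32  0.92 -0.33] j [ 65.5   2.7 -44.5  20.6 -35.   22.6]
```

View pics/w17.png

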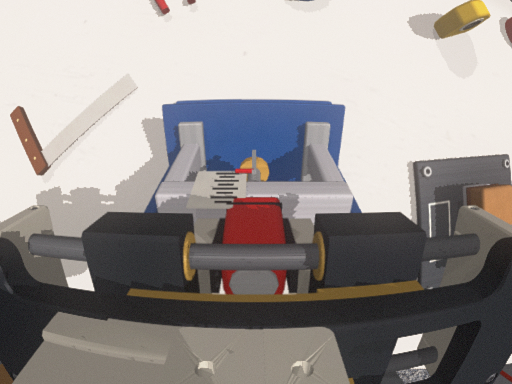

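```bash
python3 -m inch '0.0026 0 -0.0097 0 0 0 0.2;0.0052 0 -0.0193 0 0 0 0.2;0.0052 0 -0.0193 0 0 0 0.2;0.0052 0 -0.0193 0 0 0 0.2;0.0052 0 -0.0193 0 0 0 0.2;0.0052 0 -0.0193 0 0 0 0.2;0.0052 0 -0.0193 0 0 0 0.2;0.0052 0 -0.0193 0 0 0 0.2;0.0052 0 -0.0193 0 0 0 0.2;0.0026 0 -0.0097 0 0 0 0.2;0 0 0 0 0 0 0.2;0 0 0 0 0 0 0.2'
python3 - <<'E'
from h import *
plan()
im=r.capture('wrist'); cv2.imwrite('pics/w18.png',im[:,:,::-1])
im=r.capture('scene'); crop(im,190,130,330,240,5.5,'pics/s18.png')
E
```

```text
time_s: 21.35
tcp_pos: [0.4304, 0.3094, 0.2815]
eef_rot: [-180.0, -14.9, 14.2]
contact_force: [-0.9, 0.1, -6.8]
gripper_width: 0.0316
t 21.35 tcp [0.4304 0.3094 0.2815] rot [-179.95  -14.95   14.23] w 0.0316 F [-0.93  0.12 -6.78] j [ 66.5  -6.  -25.4  13.3 -61.9  32.3]
```

View pics/w18.png

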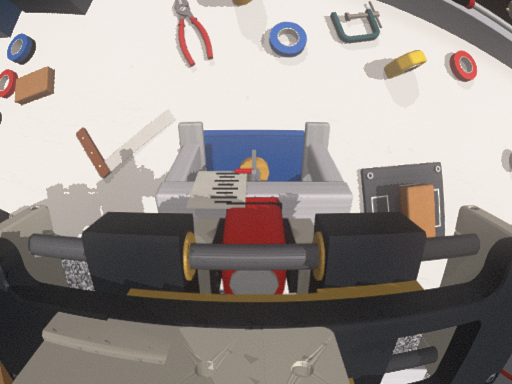

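View pics/s18.png

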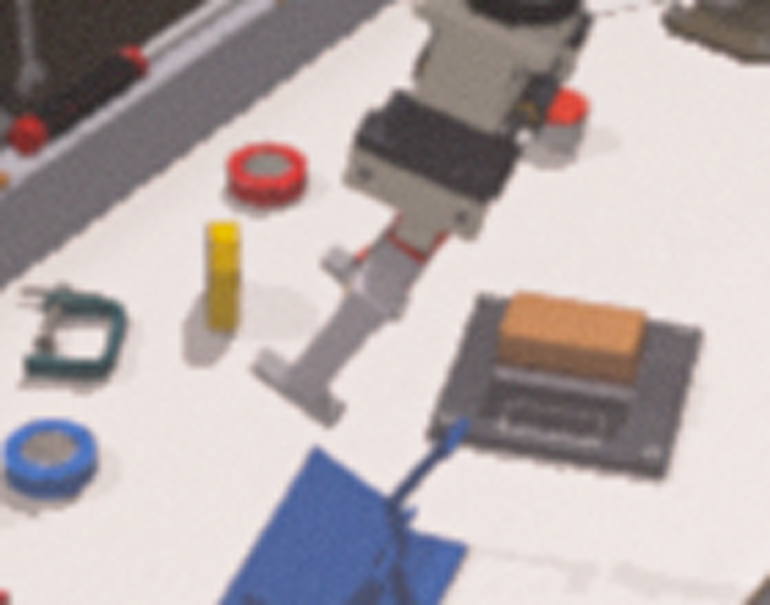

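```bash
cat >> h.py <<'E'
def gauge_T():
    # gauge in tool frame from the grasp
    R0=Ro.from_euler('xyz',[-179.93,-15.05,14.25],degrees=True); t0=np.array([.4309,.3103,.1029])
    a=14.25; Rg=Ro.from_euler('z',a,degrees=True)*Ro.from_euler('y',-30,degrees=True)
    c=np.array([.479,.322,.04])
    o=R0.inv().apply(c-t0); o[1]=0   # gripped centrally
    return R0.inv()*Rg, o
def tool_for(gpos,gyaw):
    Rtg,o=gauge_T(); R=Ro.from_euler('z',gyaw,degrees=True)*Rtg.inv(); return np.array(gpos)-R.apply(o),R
def gauge_now():
    s=r.get_state(); R0=Ro.from_euler('xyz',s['eef_rot'],degrees=True); Rtg,o=gauge_T(); return s['tcp_pos']+R0.apply(o),(R0*Rtg)
E
python3 - <<'E'
from h import *
Rtg,o=gauge_T(); print('o tool',o.round(4), Rtg.as_euler('xyz',degrees=True))
print('now',gauge_now()[0].round(4))
t,R=tool_for((.469,.0355,.13),19.8); print(t.round(4),R.as_euler('xyz',degrees=True))
plan(None,19.8,15)
E
```

```text
o tool [0.0315 0.     0.0736] [ 1.79927548e+02  1.49499886e+01 -1.86909811e-02]
now [0.4781 0.321  0.2176]
[0.4583 0.0315 0.2092] [-179.93   14.95   19.8 ]
t 21.45 tcp [0.4302 0.3089 0.2807] rot [179.95 -14.89  14.26] w 0.0316 F [-0.56  0.72 -6.49] j [ 66.5  -5.9 -25.5  13.4 -61.9  32.3]
rotvec [ 0.0007 -0.5212 -0.0981] deg 30.39
tool axes after [[0.909, 0.339, -0.244], [0.327, -0.941, -0.088], [-0.259, 0.0, -0.966]]
```

```bash
python3 -m inch '0 0 0 0 -0.0521 -0.0098 0.2;0 0 0 0 -0.0521 -0.0098 0.2;0 0 0 0 -0.0521 -0.0098 0.2;0 0 0 0 -0.0521 -0.0098 0.2;0 0 0 0 -0.0521 -0.0098 0.2;0 0 0 0 -0.0521 -0.0098 0.2;0 0 0 0 -0.0521 -0.0098 0.2;0 0 0 0 -0.0521 -0.0098 0.2;0 0 0 0 -0.0521 -0.0098 0.2;0 0 0 0 -0.0521 -0.0098 0.2;0 0 0 0 0 0 0.2;0 0 0 0 0 0 0.2'
python3 - <<'E'
from h import *
plan((.4583,.0315,.23),19.8,15)
g,R=gauge_now(); print('gauge',g.round(4),R.as_euler('xyz',degrees=True).round(2))
im=r.capture('scene'); crop(im,190,130,330,240,5.5,'pics/s19.png')
E
```

```text
time_s: 22.45
tcp_pos: [0.4317, 0.31, 0.2805]
eef_rot: [180.0, 14.9, 19.7]
contact_force: [-0.3, -0.3, -5.3]
gripper_width: 0.0321
t 22.45 tcp [0.4317 0.31   0.2805] rot [179.95  14.93  19.72] w 0.0321 F [-0.29 -0.3  -5.29] j [ 50.5  14.7   5.7  -7.5 -93.9  59.6]
translate tool frame [-0.0536  0.271   0.0668] dist 0.2842
rotvec [ 0.0005 -0.0012 -0.0013] deg 0.1
tool axes after [[0.909, 0.339, -0.244], [0.327, -0.941, -0.088], [-0.259, 0.0, -0.966]]
gauge [0.4425 0.3138 0.2013] [-0.11 -0.02 19.75]
```

View pics/s19.png

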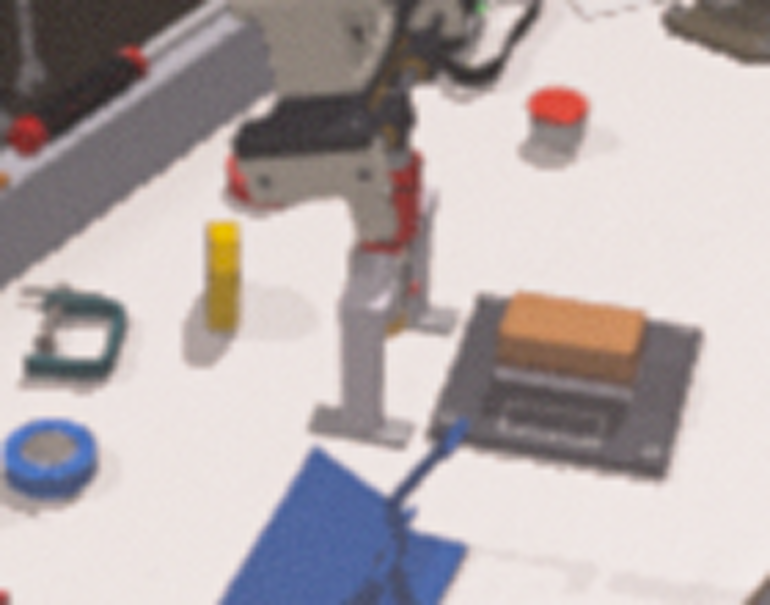

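```bash
python3 -m inch '-0.003 0.015 0.0037 0 0 0 0.2;-0.006 0.0301 0.0074 0 0 0 0.2;-0.006 0.0301 0.0074 0 0 0 0.2;-0.006 0.0301 0.0074 0 0 0 0.2;-0.006 0.0301 0.0074 0 0 0 0.2;-0.006 0.0301 0.0074 0 0 0 0.2;-0.006 0.0301 0.0074 0 0 0 0.2;-0.006 0.0301 0.0074 0 0 0 0.2;-0.006 0.0301 0.0074 0 0 0 0.2;-0.003 0.015 0.0037 0 0 0 0.2;0 0 0 0 0 0 0.2;0 0 0 0 0 0 0.2;0 0 0 0 0 0 0.2'
python3 - <<'E'
from h import *
t,R=tool_for((.469,.0355,.06),19.8)
plan(t,19.8,14.95)
g,R=gauge_now(); print('gauge',g.round(4),R.as_euler('xyz',degrees=True).round(2))
p=r.camera_params('wrist'); im=r.capture('wrist'); cv2.imwrite('pics/w20.png',im[:,:,::-1])
im=r.capture('scene'); crop(im,230,120,350,215,6.5,'pics/s20.png')
a=np.radians(19.8); M=np.array([[np.cos(a),-np.sin(a)],[np.sin(a),np.cos(a)]])
print('screws',[w2px('wrist',[*(M@x[:2]+[.469,.0355]),x[2]],p).round(0).tolist() for x in [(.072,.072,.012),(.072,-.072,.012),(-.072,.072,.012),(-.072,-.072,.012)]])
print('feet corners',[w2px('wrist',g+R.apply(x),p).round(0).tolist() for x in [(.03,.067,.008),(-.03,.067,.008),(.03,-.067,.008),(-.03,-.067,.008),(.012,0,.035)]])
E
```

```text
time_s: 23.58
tcp_pos: [0.4576, 0.0319, 0.2326]
eef_rot: [-179.9, 14.7, 19.8]
contact_force: [-0.7, 0.0, -6.4]
gripper_width: 0.0314
t 23.58 tcp [0.4576 0.0319 0.2326] rot [-179.93   14.69   19.84] w 0.0314 F [-0.7   0.02 -6.38] j [ 26.9   8.7 -10.3  -1.8 -85.5  83.4]
translate tool frame [0.0242 0.0007 0.0902] dist 0.0934
rotvec [-0.001  -0.0046  0.0007] deg 0.27
tool axes after [[0.909, 0.339, -0.243], [0.327, -0.941, -0.087], [-0.258, 0.0, -0.966]]
gauge [0.4686 0.036  0.1534] [-0.   -0.26 19.84]
screws [[199.0, 60.0], [309.0, 60.0], [205.0, 159.0], [303.0, 159.0]]
feet corners [[177.0, 124.0], [184.0, 184.0], [330.0, 124.0], [323.0, 184.0], [254.0, 154.0]]
```

View pics/w20.png

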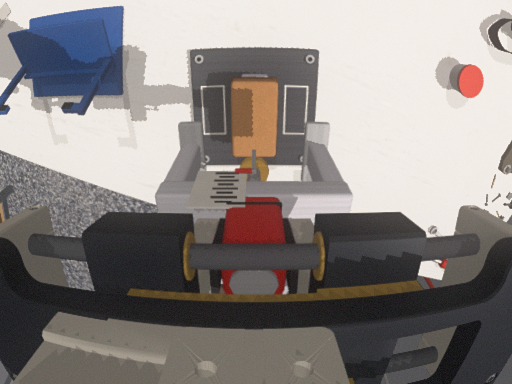

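View pics/s20.png

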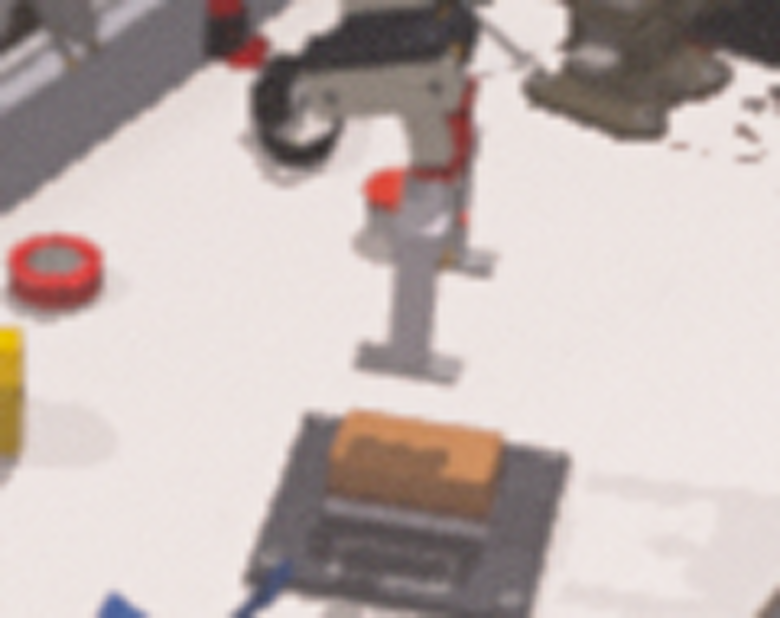

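```bash
python3 -m inch '0.0045 0.0007 0.0165 0 -0.004 0 0.2;0.005 0 0.0185 0 0 0 0.2;0.005 0 0.0185 0 0 0 0.2;0.005 0 0.0185 0 0 0 0.2;0.0047 0 0.0182 0 0 0 0.2;0 0 0 0 0 0 0.2;0 0 0 0 0 0 0.2;0 0 0 0 0 0 0.2'
python3 - <<'E'
from h import *
t,R=tool_for((.469,.0355,.025),19.8)
plan(t,19.8,14.95)
g,R=gauge_now(); print('gauge',g.round(4),R.as_euler('xyz',degrees=True).round(2))
im=r.capture('scene'); crop(im,230,130,330,205,7.5,'pics/s21.png')
p=r.camera_params('wrist'); im=r.capture('wrist'); crop(im,150,40,360,220,3.8,'pics/w21.png')
a=np.radians(19.8); M=np.array([[np.cos(a),-np.sin(a)],[np.sin(a),np.cos(a)]])
C=lambda q:((q-[150,40])*3.8).round(0).tolist()
print('screws',[C(w2px('wrist',[*(M@x[:2]+[.469,.0355]),x[2]],p)) for x in [(.072,.072,.012),(.072,-.072,.012)]])
print('outl',[C(w2px('wrist',[*(M@x[:2]+[.469,.0355]),x[2]],p)) for x in [(.035,.071,.01),(.035,-.071,.01)]])
print('feet corners',[C(w2px('wrist',g+R.apply(x),p)) for x in [(.03,.067,.008),(.03,-.067,.008),(.03,.045,.008),(.03,-.045,.008)]])
E
```

```text
time_s: 24.35
tcp_pos: [0.4589, 0.0318, 0.1398]
eef_rot: [-180.0, 15.0, 19.9]
contact_force: [0.2, 0.2, -6.1]
gripper_width: 0.0319
t 24.35 tcp [0.4589 0.0318 0.1398] rot [-179.97   14.95   19.9 ] w 0.0319 F [ 0.17  0.23 -6.11] j [ 26.8  13.  -17.7  -1.9 -74.1  83.9]
translate tool frame [0.0086 0.     0.0346] dist 0.0356
rotvec [-0.0001  0.0001  0.0017] deg 0.1
tool axes after [[0.909, 0.339, -0.243], [0.327, -0.941, -0.087], [-0.258, 0.0, -0.966]]
gauge [0.4696 0.0357 0.0606] [-0.03  0.   19.91]
screws [[124.0, 111.0], [665.0, 112.0]]
outl [[138.0, 240.0], [650.0, 241.0]]
feet corners [[104.0, 320.0], [685.0, 320.0], [197.0, 318.0], [592.0, 317.0]]
```

View pics/w21.png

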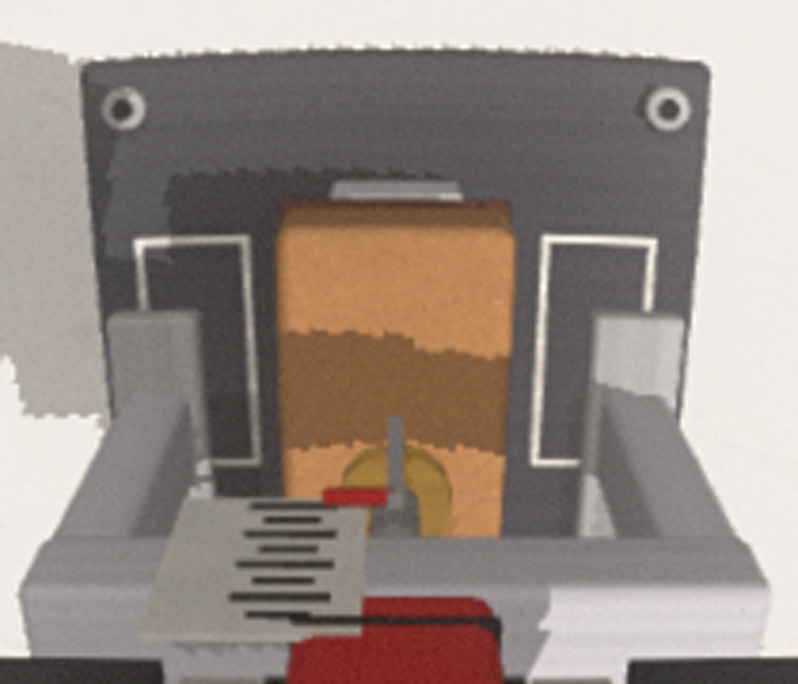

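View pics/s21.png

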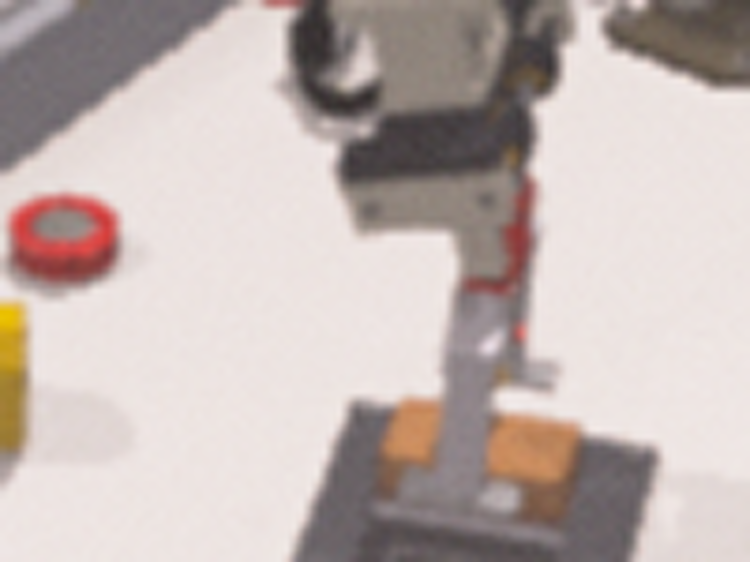

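```bash
python3 -m inch '0.0022 0 0.0085 0 0 0 0.2;0.0022 0 0.0085 0 0 0 0.2;0.0016 0 0.006 0 0 0 0.2;0.0013 0 0.0048 0 0 0 0.2;0.0013 0 0.0048 0 0 0 0.2;0.0005 0 0.0019 0 0 0 0.2;0.0005 0 0.0019 0 0 0 0.2;0.0005 0 0.0019 0 0 0 0.2;0.0005 0 0.0019 0 0 0 0.2;0.0005 0 0.0019 0 0 0 0.2;0 0 0 0 0 0 0.2;0 0 0 0 0 0 0.2;0 0 0 0 0 0 0.2'
python3 - <<'E'
from h import *
t,R=tool_for((.469,.0355,.010),19.8)
plan(t,19.8,14.95)
g,R=gauge_now(); print('gauge',g.round(4),R.as_euler('xyz',degrees=True).round(2))
E
```

```text
time_s: 25.53
tcp_pos: [0.4578, 0.0311, 0.0953]
eef_rot: [-179.9, 15.0, 19.8]
contact_force: [-1.3, -1.0, -4.0]
gripper_width: 0.0319
t 25.53 tcp [0.4578 0.0311 0.0953] rot [-179.94   15.04   19.84] w 0.0319 F [-1.25 -1.02 -4.  ] j [ 26.8  15.5 -20.9  -2.  -68.6  84.1]
translate tool frame [ 0.0022 -0.0002  0.0057] dist 0.0061
rotvec [-0.0009  0.0016  0.0007] deg 0.11
tool axes after [[0.909, 0.339, -0.243], [0.327, -0.941, -0.087], [-0.258, 0.0, -0.966]]
gauge [0.4683 0.035  0.0161] [-1.000e-02  9.000e-02  1.984e+01]
```

```bash
python3 -m inch '0.0003 0 0.001 0 0 0 0.2;0.0003 0 0.001 0 0 0 0.2;0.0003 0 0.001 0 0 0 0.2;0 0 0 0 0 0 0.2;0 0 0 0 0 0 0.2'
python3 -m inch '0.0003 0 0.001 0 0 0 0.2;0 0 0 0 0 0 0.2'
python3 - <<'E'
from h import *
t,R=tool_for((.469,.0355,.010),19.8)
plan(t,19.8,14.95)
g,R=gauge_now(); print('gauge',g.round(4),R.as_euler('xyz',degrees=True).round(2))
p=r.camera_params('wrist'); im=r.capture('wrist'); crop(im,150,40,360,220,3.8,'pics/w22.png')
im=r.capture('scene'); crop(im,230,130,330,205,7.5,'pics/s22.png')
E
```

```text
time_s: 25.95
tcp_pos: [0.4579, 0.0312, 0.092]
eef_rot: [-179.9, 15.0, 19.8]
contact_force: [-0.6, -1.0, -3.3]
gripper_width: 0.0312
time_s: 26.12
tcp_pos: [0.4579, 0.0312, 0.0909]
eef_rot: [-179.9, 15.0, 19.8]
contact_force: [0.3, -1.1, -3.4]
gripper_width: 0.0317
t 26.12 tcp [0.4579 0.0312 0.0909] rot [-179.94   15.04   19.84] w 0.0317 F [ 0.31 -1.1  -3.41] j [ 26.8  15.8 -21.1  -2.  -68.   84.1]
translate tool frame [ 0.0008 -0.0002  0.0015] dist 0.0017
rotvec [-0.0009  0.0016  0.0007] deg 0.11
tool axes after [[0.909, 0.339, -0.243], [0.327, -0.941, -0.087], [-0.258, 0.0, -0.966]]
gauge [0.4685 0.0352 0.0116] [-1.000e-02  9.000e-02  1.984e+01]
```

View pics/w22.png

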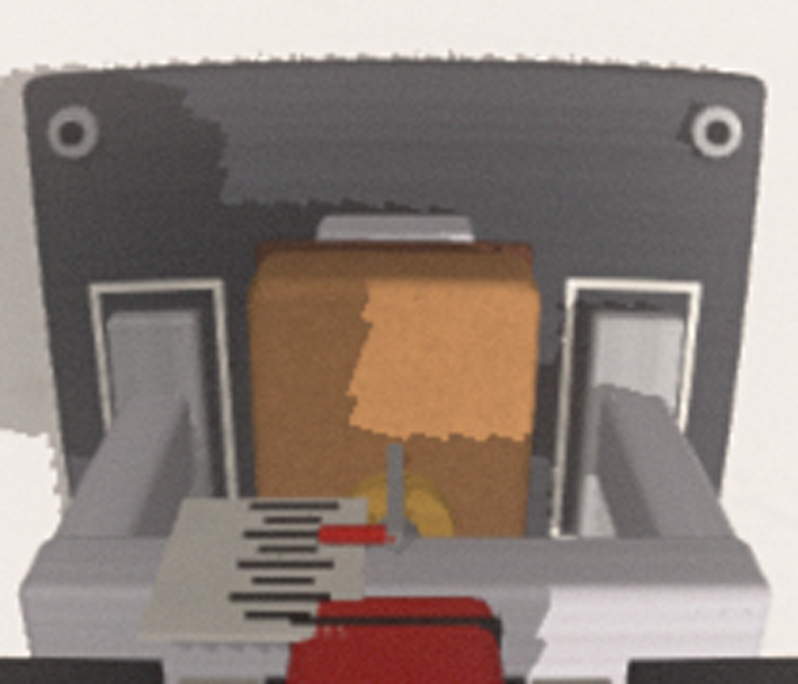

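View pics/s22.png

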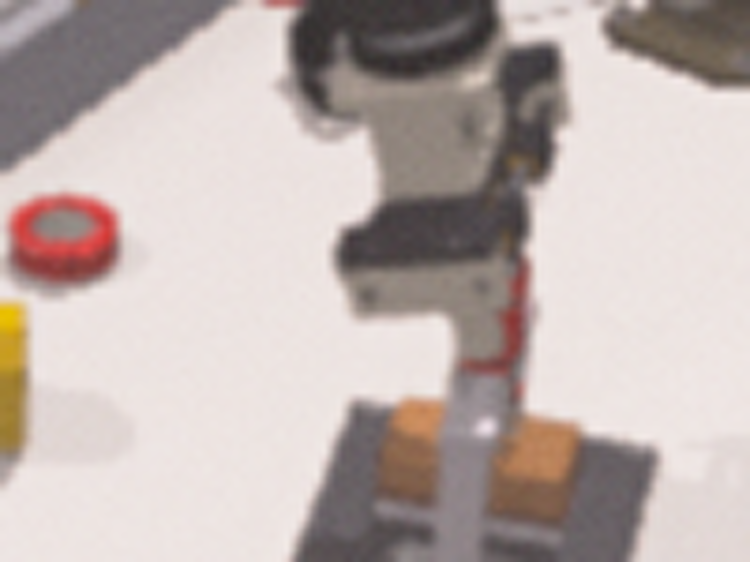

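```bash
python3 -m inch '0.00013 0 0.0005 0 0 0 0.2;0.00013 0 0.0005 0 0 0 0.2;0 0 0 0 0 0 0.2;0 0 0 0 0 0 0.2'
python3 -m inch '0.00013 0 0.0005 0 0 0 0.2;0 0 0 0 0 0 0.2;0 0 0 0 0 0 0.2'
python3 -m inch '0.00013 0 0.0005 0 0 0 0.2;0 0 0 0 0 0 0.2;0 0 0 0 0 0 0.2'
```

```text
time_s: 26.55
tcp_pos: [0.4579, 0.0313, 0.0899]
eef_rot: [-179.9, 15.0, 19.8]
contact_force: [0.8, -0.4, -3.9]
gripper_width: 0.0316
time_s: 26.8
tcp_pos: [0.4579, 0.0313, 0.0896]
eef_rot: [-179.9, 15.0, 19.8]
contact_force: [0.4, 0.0, -3.2]
gripper_width: 0.0317
time_s: 27.05
tcp_pos: [0.4581, 0.0313, 0.0894]
eef_rot: [-179.9, 15.0, 19.9]
contact_force: [-1.2, 1.5, 4.2]
gripper_width: 0.032
```

```bash
python3 -m inch '0 0 0 0 0 0 0.42;0 0 0 0 0 0 0.5;0 0 0 0 0 0 0.6;0 0 0 0 0 0 0.7;0 0 0 0 0 0 0.9;0 0 0 0 0 0 1;0 0 0 0 0 0 1;0 0 0 0 0 0 1'
python3 - <<'E'
from h import *
plan()
im=r.capture('wrist'); cv2.imwrite('pics/w23.png',im[:,:,::-1])
E
```

```text
time_s: 27.72
tcp_pos: [0.4578, 0.0312, 0.0889]
eef_rot: [-179.9, 15.0, 19.8]
contact_force: [0.2, 0.2, -0.5]
gripper_width: 0.0778
t 27.72 tcp [0.4578 0.0312 0.0889] rot [-179.94   15.05   19.84] w 0.0778 F [ 0.22  0.17 -0.52] j [ 26.8  15.9 -21.3  -2.  -67.7  84.1]
```

View pics/w23.png

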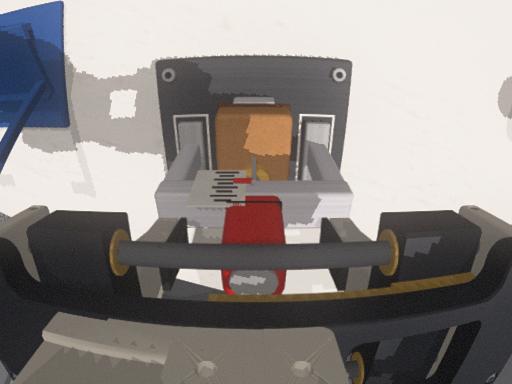

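Released and still standing. I'll retreat along the tool axis, then look.

```bash
python3 -m inch '0 0 0 0 0 0 1;0 0 -0.01 0 0 0 1;0 0 -0.02 0 0 0 1;0 0 -0.03 0 0 0 1;0 0 -0.04 0 0 0 1;0 0 -0.04 0 0 0 1;0 0 -0.02 0 0 0 1;0 0 0 0 0 0 1;0 0 0 0 0 0 1'
python3 - <<'E'
from h import *
plan()
p=r.camera_params('wrist'); im=r.capture('wrist'); cv2.imwrite('pics/w24.png',im[:,:,::-1])
a=np.radians(19.8); M=np.array([[np.cos(a),-np.sin(a)],[np.sin(a),np.cos(a)]])
P=lambda x:w2px('wrist',[*(M@np.array(x[:2])+[.469,.0355]),x[2]],p).round(0).tolist()
print('griptop corners',[P(x) for x in [(.015,.016,.164),(.015,-.016,.164),(-.015,.016,.164),(-.015,-.016,.164)]])
print('screws',[P(x) for x in [(.072,.072,.012),(.072,-.072,.012)]])
print('feet',[P(x) for x in [(.03,.067,.018),(.03,-.067,.018)]])
im=r.capture('scene'); crop(im,230,130,350,220,6.5,'pics/s24.png')
E
```

```text
time_s: 28.52
tcp_pos: [0.4978, 0.0456, 0.2451]
eef_rot: [-179.9, 14.9, 19.8]
contact_force: [-0.9, -1.0, -1.1]
gripper_width: 0.0876
t 28.52 tcp [0.4978 0.0456 0.2451] rot [-179.92   14.86   19.84] w 0.0876 F [-0.94 -0.97 -1.11] j [ 26.2  12.5  -4.1  -1.7 -88.2  83.9]
griptop corners [[237.0, 176.0], [270.0, 176.0], [238.0, 202.0], [269.0, 202.0]]
screws [[201.0, 88.0], [306.0, 88.0]]
feet [[206.0, 118.0], [301.0, 118.0]]
```

View pics/w24.png

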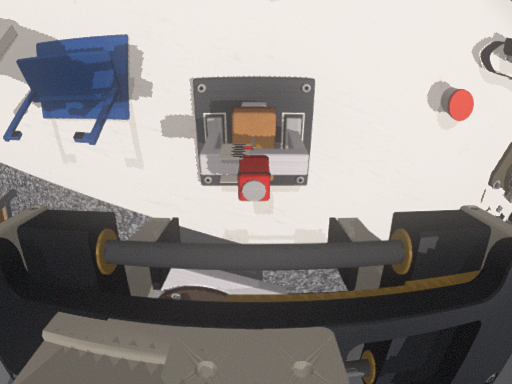

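View pics/s24.png

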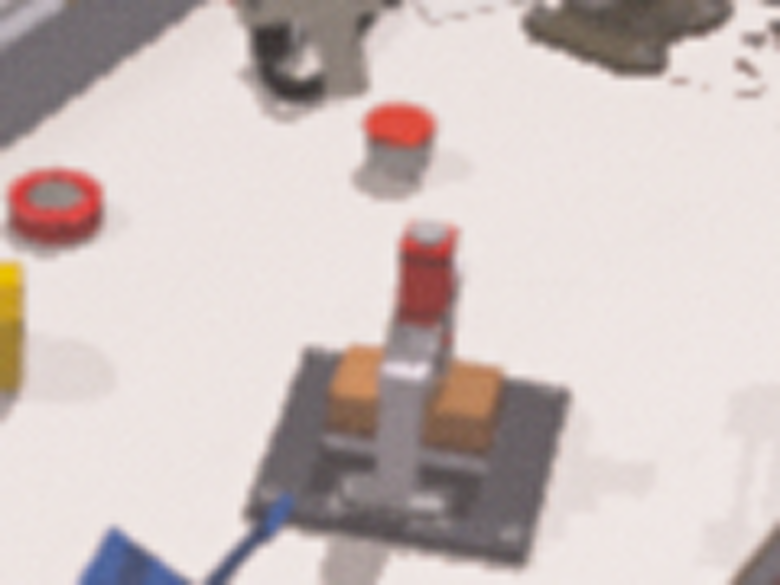

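```bash
python3 -m inch '0 0.02 -0.02 0 0 0 1;0 0.03 -0.01 0 0 0 1;0 0.03 0 0 0 0 1;0 0.03 0 0 0 0 1;0 0.03 0 0 0 0 1;0 0.03 0 0 0 0 1;0 0.03 0 0 0 0 1;0 0.02 0 0 0 0 1;0 0 0 0 0 0 1;0 0 0 0 0 0 1;0 0 0 0 0 0 1'
python3 - <<'E'
from h import *
plan()
im=r.capture('top'); crop(im,240,160,350,260,7,'pics/t25.png'); cv2.imwrite('pics/t25f.png',im[:,:,::-1])
a=np.radians(19.8); M=np.array([[np.cos(a),-np.sin(a)],[np.sin(a),np.cos(a)]])
P=lambda x:((w2px('top',[*(M@np.array(x[:2])+[.469,.0355]),x[2]])-[240,160])*7).round(0).tolist()
print('griptop corners',[P(x) for x in [(.015,.016,.164),(.015,-.016,.164),(-.015,-.016,.164),(-.015,.016,.164)]])
print('feet outer',[P(x) for x in [(.03,.067,.018),(-.03,.067,.018),(-.03,-.067,.018),(.03,-.067,.018)]])
print('block',[P(x) for x in [(.05,.029,.06),(.05,-.029,.06),(-.05,-.029,.06),(-.05,.029,.06)]])
for t in ("tub","square","tape_measure","tape_roll"): print(t,[(round(d['p'],2),[round(v) for v in d['xy']]) for d in r.recognise(t,'top')][:2])
E
```

```text
time_s: 29.53
tcp_pos: [0.5783, -0.1591, 0.2712]
eef_rot: [-179.9, 15.1, 19.8]
contact_force: [-1.2, 0.5, 0.4]
gripper_width: 0.0873
t 29.53 tcp [ 0.5783 -0.1591  0.2712] rot [-179.89   15.15   19.83] w 0.0873 F [-1.17  0.47  0.41] j [  5.8  20.4   7.9   3.5 -92.2 103.7]
griptop corners [[353.0, 345.0], [423.0, 305.0], [463.0, 371.0], [392.0, 412.0]]
feet outer [[204.0, 418.0], [272.0, 536.0], [530.0, 387.0], [460.0, 272.0]]
block [[261.0, 324.0], [376.0, 259.0], [496.0, 459.0], [380.0, 526.0]]
tub []
square [(0.61, [124, 254])]
tape_measure []
tape_roll [(0.74, [198, 160])]
```

View pics/t25.png

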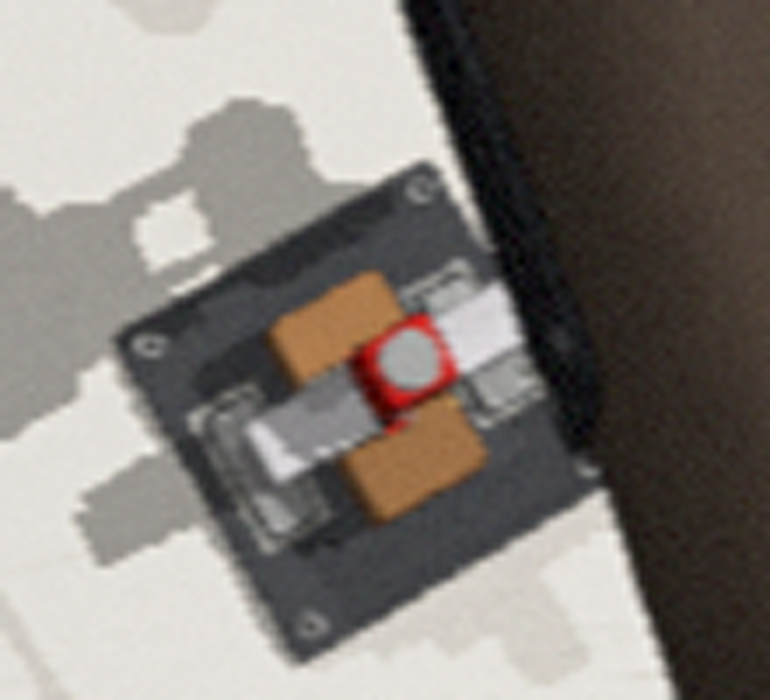

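```bash
python3 - <<'E'
from h import *
s=r.get_state(); print(s['time_s'],abs(s['qd']).max(),s['contact_force'].round(2))
print(r.close_job())
E
```

```text
29.7833 0.1487713595421926 [ 0.48  0.45 -0.06]
the job is handed in; nothing more can be done
None
```

The sanding block lies flat along the anvil, and the gauge stands upright and square across it, released, with both feet in the white outlines. I handed the job in at 29.8 s of the 53 s allowed. No verdict came back, so what follows rests on my own checks.

**Final checks**
- **Block:** right after I let go of it, the wrist camera put it within about 1.5 mm and 1° of the bed's centre and length. The last top picture agrees.
- **Gauge:** its red grip shows within about 1 mm of where a centred, upright gauge should appear. I set it down in 0.5–1 mm steps. The last wrist reading before letting go was about 4 N upward, and I saw no high force at any step.
- **Sprung foot:** it rests on the middle of the block, and its pointer rose visibly as the gauge came down. I did not read the 15 mm value off the scale.
- **Bystanders:** I touched none of them. At the end the network reported the try square and the tape roll. It put the square within 5 pixels of its first position, but the tape roll 11 pixels off, which is about 30 mm at that scale. I put that down to the network, since the arm never went near the roll, but I did not measure it again. The network reported neither the tub nor the tape measure in that picture. The tub looked in place in the last scene picture, but I did not check the tape measure's position.

**What disagreed with the task text**
- The real fingertips end about 30 mm short of the reported TCP. My first try at the block therefore closed above it without touching anything; I measured the offset in two cameras and corrected for it.
- With the tool leaned 30° to match the gauge in its rest, joints 6 and 3 reached their limits. I took the grip with the tool leaned 15° instead and set the gauge down with the tool leaned 15° the other way.

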